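Put the closet's scrapers and shoe-care kit away

ROBOT

A 7-joint arm with a two-finger parallel gripper is mounted at the origin on the work surface. World frame = base frame: x ahead of the robot, y to its left, z up, the work surface at z = 0. Lengths are in m, angles in rad, forces in N, time in s.
With the tool pointing down it reaches from about 0.425 to 0.8 m from the base axis. Payload 8.3 kg.
Tool frame: the origin (TCP) lies on the centre line of the jaws, within the pads' length; the fingertips stand 19 mm ahead of it and the grasp point (between the pads) is the TCP; z points along the fingers, y is the line along which they close (so a half turn about z gives the same grasp; the last joint's range is limited). The gripper opens to 85 mm and grips with 20 to 120 N. Pads are 22 mm wide; open, the fingers measure 114 mm over their backs; the gripper's body (76 mm by 85 mm) begins 54 mm behind the grasp point. The pads swing forward as they close: fully open they stand 13 mm farther back than shut.
Start: joints at [1.08, 0.383, 0.016, 1.37, -0.006, 1.388, -0.046], TCP at [0.259, -0.569, 0.25] pointing down, gripper open.
Joint ranges: [-2.95, 2.95], [-0.25, 2.06], [-1.52, 1.56], [0.18, 2.33], [-1.44, 4.58], [0.02, 2.06], [-3.01, 3.01]. Speed limits (rad/s): [2.39, 2.39, 3.01, 3.01, 3.14, 3.14, 3.14].

INTERFACE

Orientations are given as a unit quaternion [x, y, z, w].
In Python, from station import bot gives the robot as it stands.
- The arm moves only by the shell command python3 -m crank 'ROWS' [OPENING] [FORCE]. ROWS is JSON, a list of rows, each a list of 6 numbers: the shift along the tool's x, y, z normalised to -1 to 1, where 1 is 0.3 m, then the turn, a rotation vector about the tool's x, y, z normalised to -1 to 1, where 1 is 45 degrees. In form: [[tx, ty, tz, wx, wy, wz], ...]. A call has 1 to 5 rows; each row is the pose to reach, as a shift and turn from the pose commanded when the call began, along the tool's axes at that moment; what a row does not reach only later rows make up. A row lasts 1/12 s, in which the tool goes at most 41.7 mm and 7.16 degrees, less where a joint would pass 70% of its speed; a pose out of reach is approached as far as the arm can. A call with a number of a shift or a turn outside -1 to 1 is refused whole. A call with a gripper value outside its range is refused whole. OPENING is the closure, from 0 (fully open) to 1 (shut), set as the call begins (- or left out, the last holds). The fingers move at their own pace and stop on an object; FORCE is the grip in N (left out, the last holds). Time passes only in rows, so rows that repeat a pose let the fingers close. It gives the time, the measured TCP pose, the force, the opening and the grip force at its end, in the units of the state.
- bot.sense(): the state, without advancing time (a new reading comes with each control period).
- bot.read_camera(name): name is "scene" or "side" or "wrist"; returns (picture, depth): 384x512x3 uint8, red, green, blue; 384x512 float32, m along the optical axis (not along the pixel's ray), 0 where there is no reading.
- bot.camera_info(name): a dict with "vertical_fov" (degrees; the focal length in pixels is half the picture's height over the tangent of half this angle, whatever the lens; pixels are square), "cx", "cy" (the principal point, pixels), "world_from_camera" (4x4, takes a point from camera to world coordinates); the wrist camera has in their place "tool_from_camera" (4x4, takes a point from camera to tool coordinates, whose origin is the TCP and whose axes are the flange's). Camera axes: x right, y up, looking along -z (the intrinsics and any distortion apply to the point x, -y, -z); pixel columns grow to the right and rows downward; lengths in m; the calibration is good to about 2 mm. A picture is of the moment at which its call begins: read the wrist's pose just before it. camera_info takes no time and is no camera call.
- bot.sign_off(): hands the job in; it is judged then, once.
Trained networks look in the newest picture that a camera, given by its name, has taken for a name from the list of things; names that differ only in an ending like _2 or _b are one class to them, and where a whole thing is asked for, a point or a joint stands for the part that bears it (a point fixed in the world has none). Each returns a list of dicts, best first, with "score" (0 to 1); they miss things now and then, are a little off and sometimes report something else, mostly with a low value. They report only what shows in the picture. A call takes as long as a camera call.
- bot.silhouettes(thing, camera): "pixels" (384x512 bool, what is visible of it) and "box" ([left, top, right, bottom] in pixels, round what is visible of it).
The state is a dict: "clock": time; "qpos": joint angles; "joint_vel": joint speeds; "tau": joint torques, N m; "ee_pos": TCP position; "orientation": TCP orientation; "force": force on the tool from outside, world axes, zero at the start; "wrist_torque": the same for the moment, N m; "width": opening from 0.0 (shut) to 1.0 (fully open); "gripper_force": force on a finger pad.
Only numpy, scipy, OpenCV 4.12 (cv2) and the standard library are available. Lean on these libraries where they do the work, as an engineer would, in place of code of your own. Each camera call takes 0.05 s, during which the arm holds its last target. There are 200 camera calls.

TASK

Put the cleaning kit away for the closet: slide each flat scraper, blade first, fully home against the back of the slot of its own colour. Stack all the wax tins that are there flat in one pile on the dark wooden plinth, each squarely flush with it, and set the bamboo shoe buffer, sole down, squarely on top of the pile. Leave the white caddy, the green bottle and the carpet rake where they are.

Things in the scene. Friction and masses are not known exactly. Their poses are not given: they have to be found in the camera images.
- scraper_red: Flat scraper: matte black plastic blade 140 x 60 mm, 5 mm thick, with a red upright grip bar on top (60 long, 18 wide, its top 40 mm above the underside). Origin: underside, directly below the middle of the grip; x points along the grip to the front edge of the blade (blade from x = -30 to +110 mm), z up. About 120 g.
- edge_red (a point): Middle of the front edge of the red scraper's blade, at its underside (110 mm ahead of its origin).
- bay_red: Fixed white holder, red roof, 78 mm wide, with a level blade slot. Origin: its underside below the middle of the slot's mouth; x into the slot, y along the mouth, z up. Slot 67 wide, 9 high, 70 mm deep, floor 24 mm over the origin, running on as an open ledge 70 mm before the mouth; roof top at 38 mm. A scraper fully home has its origin at x = -40 mm, grip outside.
- home_red (a point): Middle of the back stop of the red bay's slot, at its floor; axes as the bay's.
- scraper_blue: Flat scraper: matte black plastic blade 140 x 60 mm, 5 mm thick, with a blue upright grip bar on top (60 long, 18 wide, its top 40 mm above the underside). Origin: underside, directly below the middle of the grip; x points along the grip to the front edge of the blade (blade from x = -30 to +110 mm), z up. About 120 g.
- edge_blue (a point): Middle of the front edge of the blue scraper's blade, at its underside (110 mm ahead of its origin).
- bay_blue: Fixed white holder, blue roof, 78 mm wide, with a level blade slot. Origin: its underside below the middle of the slot's mouth; x into the slot, y along the mouth, z up. Slot 67 wide, 9 high, 70 mm deep, floor 24 mm over the origin, running on as an open ledge 70 mm before the mouth; roof top at 38 mm. A scraper fully home has its origin at x = -40 mm, grip outside.
- home_blue (a point): Middle of the back stop of the blue bay's slot, at its floor; axes as the bay's.
- scraper_yellow: Flat scraper: matte black plastic blade 140 x 60 mm, 5 mm thick, with a yellow upright grip bar on top (60 long, 18 wide, its top 40 mm above the underside). Origin: underside, directly below the middle of the grip; x points along the grip to the front edge of the blade (blade from x = -30 to +110 mm), z up. About 120 g.
- edge_yellow (a point): Middle of the front edge of the yellow scraper's blade, at its underside (110 mm ahead of its origin).
- bay_yellow: Fixed white holder, yellow roof, 78 mm wide, with a level blade slot. Origin: its underside below the middle of the slot's mouth; x into the slot, y along the mouth, z up. Slot 67 wide, 9 high, 70 mm deep, floor 24 mm over the origin, running on as an open ledge 70 mm before the mouth; roof top at 38 mm. A scraper fully home has its origin at x = -40 mm, grip outside.
- home_yellow (a point): Middle of the back stop of the yellow bay's slot, at its floor; axes as the bay's.
- tin0: Flat closed metal wax tin with a blue panel on its lid, 84 (x) x 50 (y) x 22 (z) mm, 110 g. Origin: centre of its underside. May be absent.
- tin1: Flat closed metal wax tin with a green panel on its lid, 84 (x) x 50 (y) x 22 (z) mm, 110 g. Origin: centre of its underside. May be absent.
- tin2: Flat closed metal wax tin with a copper-coloured panel on its lid, 84 (x) x 50 (y) x 22 (z) mm, 110 g. Origin: centre of its underside. May be absent.
- tin3: Flat closed metal wax tin with a white panel on its lid, 84 (x) x 50 (y) x 22 (z) mm, 110 g. Origin: centre of its underside. May be absent.
- plinth: Fixed dark wooden plinth that the pile stands on, 84 (x) x 50 (y) mm, 12 mm high. Origin: centre of its underside.
- buffer: Bamboo shoe buffer: block 84 (x) x 50 (y) x 20 mm with a grey felt sole and on top a grip rib along x (64 long, 20 wide, its top 44 mm above the sole). Origin: centre of the sole. About 130 g.
- caddy: White open toilet brush caddy, 84 mm across, 120 mm high. Bystander. Origin: centre of its underside.
- bottle: Green cleaner bottle, 64 mm across, 170 mm high. Bystander. Origin: centre of its underside.
- rake: Small aluminium carpet rake head, lying, 160 mm wide (y), 20 mm high. Bystander. Origin: underside of its bar.

How it is judged:
By the outcome, as a careful person would: the job done as asked, in the order asked, and still so for the second after the job is handed in, with the robot touching nothing.
Of tin0, tin1, tin2, tin3 only 2 to 4 are there at a start; the rules pass over those that are not, and their reading is None.
At some moment in a run one of buffer may be knocked a few centimetres aside while the robot is not near it.
Once in a run the grip may slacken for a moment while it holds something.
It also fails if it takes over 210 s, if anything falls off the work surface, if the arm or the gripper's body presses on something with over 40 N, if the wrist force passes 120 N, or if a joint passes its speed limit or range.

## Working session

There is one attempt and no reset: what is moved stays moved. The work goes in short steps, Python scripts to look and compute and a shell command to move; the robot and the scene stay as the last step left them, time stands still between calls to the robot, and variables do not carry over. Pictures are saved under pics/ and viewed, at most 14 in all, crops included, and the job is handed in when it is done.

```bash
ls; mkdir -p pics; cat > h.py <<'E'
import numpy as np, cv2
from station import bot
from scipy.spatial.transform import Rotation as R
def T(cam,s=None):
    i=bot.camera_info(cam)
    if 'world_from_camera' in i: return i,np.array(i['world_from_camera'])
    s=s or bot.sense(); M=np.eye(4); M[:3,:3]=R.from_quat(s['orientation']).as_matrix(); M[:3,3]=s['ee_pos']
    return i,M@np.array(i['tool_from_camera'])
def cloud(cam):
    i,M=T(cam); p,d=bot.read_camera(cam); h,w=d.shape
    f=h/2/np.tan(np.radians(i['vertical_fov'])/2)
    v,u=np.mgrid[:h,:w]
    c=np.stack([(u-i['cx'])/f*d,-(v-i['cy'])/f*d,-d,np.ones_like(d)],-1)
    W=(c@M.T)[...,:3]; W[d==0]=np.nan
    return p,d,W
E
python3 - <<'E'
from h import *
print(bot.sense())
for c in ['scene','side','wrist']:
    i=bot.camera_info(c);print(c,{k:(np.round(v,3).tolist()) if not isinstance(v,str) else v for k,v in i.items()})
a=[]
for c in ['scene','side','wrist']:
    p,d,W=cloud(c); cv2.imwrite(f'pics/{c}0.png',p[...,::-1]); np.save(f'{c}0.npy',W)
E
```

```text
pics
{'clock': 0.0, 'qpos': array([ 1.08009675,  0.38425542,  0.01634553,  1.37120729, -0.0063026 ,
        1.38818542, -0.04650221]), 'joint_vel': array([-1.29648878e-03,  3.89952779e-04,  1.19741356e-03, -9.93210877e-04,
        7.98603252e-05,  3.52672000e-04, -4.51988353e-05]), 'tau': array([ 7.73053816e-04, -6.27586842e+01,  8.44535194e-01, -3.71816289e+01,
        1.64768082e-02,  1.42717984e-02,  1.10323757e-05]), 'ee_pos': array([ 0.2591409 , -0.56821351,  0.24924378]), 'orientation': array([ 9.77200792e-01,  2.12314873e-01, -2.25224289e-04, -9.77746723e-04]), 'force': array([ 0.57068411, -0.3976306 ,  1.185402  ]), 'wrist_torque': array([-0.01288617,  0.03337248,  0.01458954]), 'gripper_force': 0.0, 'width': 0.9987835088424011}
scene {'vertical_fov': 44.641, 'cx': 255.036, 'cy': 186.92, 'world_from_camera': [[-0.137, -0.77, 0.623, 1.581], [0.99, -0.098, 0.097, 0.126], [-0.013, 0.631, 0.776, 1.325], [0.0, 0.0, 0.0, 1.0]]}
side {'vertical_fov': 56.644, 'cx': 252.606, 'cy': 187.625, 'world_from_camera': [[-0.973, 0.146, -0.176, 0.332], [-0.229, -0.596, 0.769, 0.952], [0.008, 0.789, 0.614, 0.808], [0.0, 0.0, 0.0, 1.0]]}
wrist {'vertical_fov': 59.918, 'cx': 254.755, 'cy': 190.35, 'tool_from_camera': [[0.0, 0.951, 0.311, 0.079], [1.0, -0.0, -0.001, -0.0], [-0.001, 0.311, -0.951, -0.124], [0.0, 0.0, 0.0, 1.0]]}
```

View pics/scene0.png

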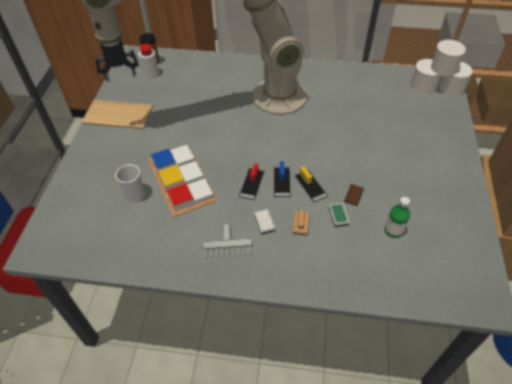

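View pics/side0.png

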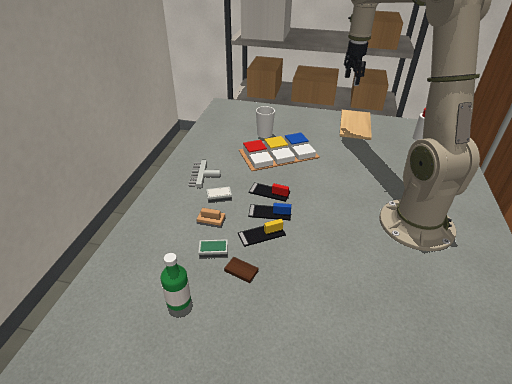

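```bash
cat > det.py <<'E'
from h import *
names="scraper_red scraper_blue scraper_yellow bay_red bay_blue bay_yellow tin0 tin1 tin2 tin3 plinth buffer caddy bottle rake".split()
def det(cam,names=names,save=None):
    p,d,W=cloud(cam); out={}
    for n in names:
        for k in bot.silhouettes(n,cam)[:2]:
            m=k['pixels']&np.isfinite(W[...,2])
            if m.sum()<20: continue
            q=W[m]; print(cam,n,round(k['score'],2),k['box'],'med',np.round(np.median(q,0),3),'ztop',np.round(np.percentile(q[:,2],[5,50,95]),3))
            out.setdefault(n,k['pixels'])
    return p,W,out
E
python3 - <<'E'
from det import *
import pickle
for c in ['scene','side']:
    pickle.dump(det(c),open(f'{c}0.pkl','wb'))
E
```

```text
scene scraper_red 0.89 [242.0, 163.6, 265.1, 201.3] med [ 0.501 -0.05   0.006] ztop [-0.001  0.006  0.04 ]
scene scraper_red 0.32 [290.5, 210.1, 311.0, 235.4] med [0.673 0.139 0.021] ztop [0.005 0.021 0.046]
scene scraper_blue 0.76 [272.0, 161.1, 290.9, 198.4] med [0.48  0.055 0.005] ztop [-0.001  0.005  0.04 ]
scene scraper_yellow 0.64 [297.1, 166.8, 328.4, 202.4] med [0.483 0.161 0.006] ztop [-0.001  0.006  0.039]
scene scraper_yellow 0.63 [385.4, 194.1, 413.0, 238.2] med [0.663 0.444 0.099] ztop [0.012 0.099 0.169]
scene bay_red 0.85 [167.6, 179.6, 211.7, 211.4] med [ 0.602 -0.263  0.031] ztop [0.009 0.031 0.047]
scene bay_blue 0.87 [152.5, 145.4, 194.1, 172.8] med [ 0.441 -0.365  0.034] ztop [0.019 0.034 0.047]
scene tin0 0.87 [255.6, 209.4, 274.0, 238.0] med [0.679 0.015 0.021] ztop [0.001 0.021 0.026]
scene tin0 0.54 [327.6, 202.1, 349.1, 226.7] med [0.616 0.264 0.021] ztop [0.005 0.021 0.026]
scene tin1 0.87 [255.6, 209.4, 274.0, 238.0] med [0.679 0.015 0.021] ztop [0.001 0.021 0.026]
scene tin1 0.54 [327.6, 202.1, 349.1, 226.7] med [0.616 0.264 0.021] ztop [0.005 0.021 0.026]
[... 2782 characters left out ...]
1] ztop [0.004 0.021 0.025]
side plinth 0.93 [226.1, 258.1, 262.3, 282.2] med [0.507 0.326 0.012] ztop [0.003 0.012 0.014]
side buffer 0.71 [193.4, 209.1, 224.5, 229.1] med [0.652 0.152 0.02 ] ztop [0.002 0.02  0.045]
side buffer 0.33 [254.0, 105.4, 273.1, 137.6] med [ 0.599 -0.436  0.083] ztop [0.005 0.083 0.119]
side caddy 0.97 [254.4, 106.5, 273.3, 136.7] med [ 0.598 -0.434  0.083] ztop [0.011 0.083 0.118]
side caddy 0.17 [200.6, 236.9, 229.1, 258.2] med [0.609 0.277 0.021] ztop [0.001 0.021 0.025]
side bottle 0.65 [159.9, 251.7, 190.3, 311.9] med [0.632 0.472 0.099] ztop [0.014 0.099 0.169]
side rake 0.58 [192.2, 158.9, 221.2, 189.1] med [ 0.768 -0.091  0.018] ztop [-0.     0.018  0.023]
```

```bash
python3 -m crank '[[0.61,-0.253,0,0,0,0],[0.61,-0.253,0,0,0,0],[0.61,-0.253,0,0,0,0],[0.61,-0.253,0,0,0,0],[0.61,-0.253,0,0,0,0]]'; python3 -m crank '[[0.61,-0.253,0,0,0,0],[0.61,-0.253,0,0,0,0],[0.61,-0.253,0,0,0,0],[0.61,-0.253,0,0,0,0],[0.61,-0.253,0,0,0,0]]';python3 -m crank '[[0,0,0,0,0,0],[0,0,0,0,0,0],[0,0,0,0,0,0]]'
python3 - <<'E'
from det import *
import pickle
pickle.dump(det('wrist'),open('wrist1.pkl','wb'))
p,W,o=pickle.load(open('wrist1.pkl','rb'));cv2.imwrite('pics/wrist1.png',p[...,::-1])
E
```

```text
clock: 2.17
ee_pos: [0.3971, -0.4203, 0.2506]
orientation: [0.977, 0.214, 0.001, -0.0]
force: [1.1, 0.2, 0.3]
width: 1.002
gripper_force: 0.0
clock: 2.58
ee_pos: [0.5317, -0.2749, 0.2506]
orientation: [0.977, 0.214, 0.001, -0.0]
force: [0.7, -0.3, 0.3]
width: 1.002
gripper_force: 0.0
clock: 2.83
ee_pos: [0.529, -0.2793, 0.2502]
orientation: [0.977, 0.212, -0.0, 0.0]
force: [-0.2, -0.3, 0.2]
width: 1.001
gripper_force: 0.0
wrist scraper_red 0.58 [0.0, 13.2, 102.1, 164.4] med [ 0.503 -0.055  0.006] ztop [0.004 0.006 0.04 ]
wrist bay_red 0.91 [185.3, 43.0, 341.4, 146.7] med [ 0.594 -0.263  0.042] ztop [0.029 0.042 0.045]
wrist bay_blue 0.79 [221.3, 218.8, 351.5, 299.3] med [ 0.439 -0.363  0.031] ztop [0.016 0.031 0.045]
wrist bay_yellow 0.55 [205.9, 136.1, 349.7, 228.4] med [ 0.516 -0.313  0.042] ztop [0.027 0.042 0.045]
wrist buffer 0.63 [218.0, 217.0, 352.3, 298.5] med [ 0.439 -0.363  0.031] ztop [0.016 0.031 0.045]
wrist caddy 0.79 [401.0, 133.2, 512.0, 239.7] med [ 0.6   -0.446  0.079] ztop [0.019 0.079 0.12 ]
wrist bottle 0.7 [218.1, 222.9, 350.9, 298.2] med [ 0.439 -0.363  0.031] ztop [0.017 0.031 0.045]
```

View pics/wrist1.png

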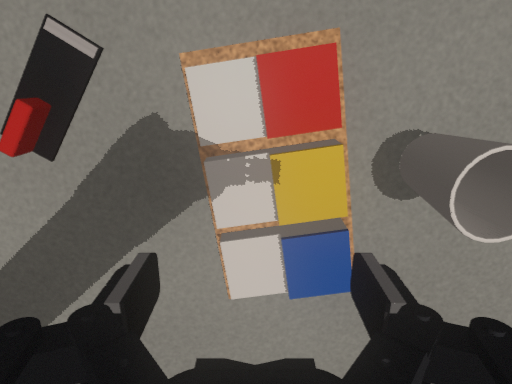

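```bash
cat >> det.py <<'E'
def rect(W,m,zlo,zhi):
    m=m&(W[...,2]>zlo)&(W[...,2]<zhi)
    n,l,st,_=cv2.connectedComponentsWithStats(cv2.erode(m.astype(np.uint8),np.ones((3,3))))
    if n<2: return None
    q=W[l==1+np.argmax(st[1:,4])]
    (c,s,a)=cv2.minAreaRect((q[:,:2]*1000).astype(np.float32))
    b=(a if s[0]>=s[1] else a+90)
    return dict(c=np.round(c,1).tolist(),size=np.round(s,1).tolist(),long_axis_deg=round((b+90)%180-90,1),z=round(float(np.median(q[:,2]))*1000,1),mean=np.round(q[:,:2].mean(0)*1000,1).tolist(),n=len(q))
def col(p):
    H=cv2.cvtColor(p,cv2.COLOR_RGB2HSV).astype(int); h,s,v=H[...,0],H[...,1],H[...,2]
    S=(s>140)&(v>50)
    return dict(red=S&((h<8)|(h>172)),blue=S&(h>100)&(h<135),yellow=S&(h>18)&(h<35),white=(s<40)&(v>90),green=S&(h>45)&(h<95))
E
python3 - <<'E'
from det import *
import pickle
p,W,o=pickle.load(open('wrist1.pkl','rb'));C=col(p)
for k in ['red','yellow','blue']: print(k,rect(W,C[k],.03,.06))
for b in [(185,50,265,150),(200,150,275,230),(215,232,287,302)]:
    m=np.zeros(C['white'].shape,bool); m[b[1]:b[3],b[0]:b[2]]=1
    print('ledge',rect(W,m,.02,.036))
print('redgrip',rect(W,C['red'],.03,.042) , rect(W,C['red']&(np.arange(512)<120)[None],.03,.045))
m=np.zeros(C['white'].shape,bool); m[:180,:120]=1
print('redblade',rect(W,m,.003,.0075))
for u,v in [(190,55),(200,140),(150,100)]: print(W[v,u])
E
```

```text
red {'c': [610.4, -290.0], 'size': [75.8, 71.6], 'long_axis_deg': 32.8, 'z': 43.5, 'mean': [611.8, -289.5], 'n': 5936}
yellow {'c': [530.8, -341.6], 'size': [77.0, 71.3], 'long_axis_deg': 33.0, 'z': 43.7, 'mean': [532.1, -341.0], 'n': 4635}
blue {'c': [451.1, -393.5], 'size': [75.0, 69.5], 'long_axis_deg': 32.5, 'z': 43.8, 'mean': [451.4, -396.2], 'n': 3122}
ledge {'c': [571.0, -229.4], 'size': [75.9, 67.9], 'long_axis_deg': 32.8, 'z': 29.5, 'mean': [572.3, -228.8], 'n': 5110}
ledge {'c': [492.5, -281.9], 'size': [77.5, 70.2], 'long_axis_deg': 32.8, 'z': 29.6, 'mean': [493.2, -279.6], 'n': 3991}
ledge {'c': [414.2, -335.3], 'size': [77.7, 74.8], 'long_axis_deg': 32.9, 'z': 29.7, 'mean': [414.7, -331.1], 'n': 3305}
redgrip {'c': [462.5, -48.2], 'size': [17.0, 56.9], 'long_axis_deg': -7.5, 'z': 39.9, 'mean': [462.9, -49.7], 'n': 1020} {'c': [462.5, -48.2], 'size': [17.0, 56.9], 'long_axis_deg': -7.5, 'z': 39.9, 'mean': [463.3, -49.7], 'n': 1076}
redblade {'c': [500.3, -52.0], 'size': [59.8, 137.9], 'long_axis_deg': -7.3, 'z': 5.3, 'mean': [516.8, -56.7], 'n': 5229}
[ 0.59706543 -0.17514596  0.0034199 ]
[ 0.52493593 -0.21900321  0.02870946]
[ 0.53719357 -0.15218544  0.00335166]
```

```bash
cat > plan.py <<'E'
import sys
from h import *
# plan.py x y z yaw [x y z yaw ...] (m, deg): prints split rows for each waypoint
s=bot.sense(); p=np.array(s['ee_pos']); r=R.from_quat(s['orientation'])
a=np.array(sys.argv[1:],float).reshape(-1,4)
print('at',np.round(p,4),'yaw',round(np.degrees(np.arctan2(*r.as_matrix()[[1,0],0])),2))
for x,y,z,w in a:
    t=np.array([x,y,z]); w=np.radians(w); rt=R.from_matrix(np.array([[np.cos(w),np.sin(w),0],[np.sin(w),-np.cos(w),0],[0,0,-1]]))
    v=(r.inv()*rt).as_rotvec(); n=max(int(np.ceil(max(np.linalg.norm(t-p)/.19,np.linalg.norm(v)/np.radians(32)))),1)
    for k in range(n):
        d=r.inv().apply((t-p)/n)/.3; print(np.round(np.r_[d,v/n/np.radians(45)],3).tolist(),end=' ')
        r=r*R.from_rotvec(v/n)
    p=t; print()
E
python3 plan.py .465 -.049 .15 -7.4
```

```text
at [ 0.5294 -0.2786  0.2503] yaw 24.52
[0.061, -0.393, 0.167, -0.0, -0.0, 0.355] [-0.049, -0.394, 0.167, -0.0, -0.0, 0.355]
```

```bash
python3 -m crank '[[0.061,-0.393,0.167,0,0,0.355],[0.061,-0.393,0.167,0,0,0.355],[0.061,-0.393,0.167,0,0,0.355],[0.061,-0.393,0.167,0,0,0.355]]' >/dev/null; python3 -m crank '[[-0.049,-0.394,0.167,0,0,0.355],[-0.049,-0.394,0.167,0,0,0.355],[-0.049,-0.394,0.167,0,0,0.355],[-0.049,-0.394,0.167,0,0,0.355],[-0.049,-0.394,0.167,0,0,0.355]]';python3 -m crank '[[0,0,0,0,0,0],[0,0,0,0,0,0]]'
cat > look.py <<'E'
from det import *
import sys
p,d,W=cloud('wrist');C=col(p)
cv2.imwrite(f'pics/{sys.argv[1]}.png',p[...,::-1]); np.save(f'{sys.argv[1]}.npy',W)
for k in ['red','blue','yellow']: print(k,rect(W,C[k],.032,.043))
V=p.max(-1)
print('blade',rect(W,(V<60)&(np.arange(384)<262)[:,None],.002,.009))
s=bot.sense(); print(np.round(s['ee_pos'],4),s['clock'])
E
python3 look.py red1
```

```text
clock: 4.38
ee_pos: [0.4637, -0.0458, 0.1492]
orientation: [0.998, -0.061, -0.001, -0.0]
force: [-0.2, 0.0, -0.3]
width: 1.002
gripper_force: 0.0
clock: 4.55
ee_pos: [0.4658, -0.0505, 0.1508]
orientation: [0.998, -0.065, 0.001, 0.0]
force: [0.1, -1.2, 0.5]
width: 1.001
gripper_force: 0.0
red {'c': [462.3, -46.4], 'size': [15.9, 57.7], 'long_axis_deg': -7.2, 'z': 40.4, 'mean': [463.8, -46.8], 'n': 1524}
blue {'c': [445.9, 52.2], 'size': [44.8, 16.3], 'long_axis_deg': 7.3, 'z': 40.1, 'mean': [448.8, 51.8], 'n': 1081}
yellow {'c': [448.7, 138.3], 'size': [51.5, 16.6], 'long_axis_deg': 33.6, 'z': 39.7, 'mean': [447.7, 135.2], 'n': 1250}
blade {'c': [467.9, 55.3], 'size': [117.1, 58.8], 'long_axis_deg': 6.4, 'z': 5.4, 'mean': [480.5, 53.1], 'n': 5672}
[ 0.4658 -0.0506  0.1508] 4.6
```

View pics/red1.png

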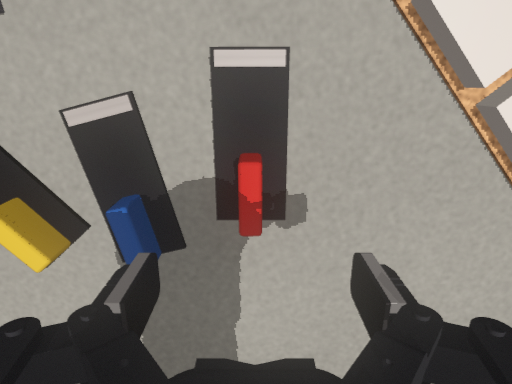

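```bash
python3 plan.py .4623 -.0464 .060 -7.2 .4623 -.0464 .0285 -7.2
```

```text
at [ 0.4658 -0.0506  0.1508] yaw -7.53
[-0.014, -0.013, 0.303, 0.0, -0.002, -0.007] 
[-0.0, -0.0, 0.105, 0.0, -0.0, -0.0]
```

```bash
python3 -m crank '[[-0.014,-0.013,0.303,0,-0.002,-0.007],[-0.014,-0.013,0.303,0,-0.002,-0.007],[-0.014,-0.013,0.303,0,-0.002,-0.007],[-0.014,-0.013,0.303,0,-0.002,-0.007]]' 0.4 60 >/dev/null; python3 -m crank '[[0,0,0.05,0,0,0],[0,0,0.105,0,0,0],[0,0,0.105,0,0,0],[0,0,0.105,0,0,0]]'; python3 -m crank '[[0,0,0,0,0,0],[0,0,0,0,0,0],[0,0,0,0,0,0],[0,0,0,0,0,0],[0,0,0,0,0,0]]' 1 60; python3 -m crank '[[0,0,0,0,0,0],[0,0,0,0,0,0],[0,0,0,0,0,0]]'; python3 plan.py .4623 -.0464 .1 -7.2  .5264 -.1602 .1 -57.2
```

```text
clock: 5.27
ee_pos: [0.4623, -0.0453, 0.0293]
orientation: [0.998, -0.063, -0.0, -0.0]
force: [-0.0, 0.2, 1.1]
width: 0.603
gripper_force: 0.0
clock: 5.68
ee_pos: [0.4626, -0.0449, 0.0293]
orientation: [0.998, -0.062, 0.001, 0.0]
force: [-0.8, -0.9, 6.9]
width: 0.197
gripper_force: 60.0
clock: 5.93
ee_pos: [0.4626, -0.045, 0.0293]
orientation: [0.998, -0.062, 0.001, 0.0]
force: [-1.6, -0.9, 7.6]
width: 0.203
gripper_force: 60.0
at [ 0.4626 -0.045   0.0293] yaw -7.13
[0.0, 0.005, -0.236, 0.0, -0.002, 0.001] 
[0.13, 0.175, -0.0, 0.0, 0.0, 0.556] [0.191, 0.104, -0.0, 0.0, 0.0, 0.556]
```

```bash
python3 -m crank '[[0,0.005,-0.1,0,0,0],[0,0.005,-0.236,0,0,0],[0,0.005,-0.236,0,0,0],[0,0.005,-0.236,0,0,0]]' ; python3 -m crank '[[0.13,0.175,0,0,0,0.556],[0.13,0.175,0,0,0,0.556],[0.13,0.175,0,0,0,0.556],[0.13,0.175,0,0,0,0.556],[0.13,0.175,0,0,0,0.556]]' >/dev/null; python3 -m crank '[[0.191,0.104,0,0,0,0.556],[0.191,0.104,0,0,0,0.556],[0.191,0.104,0,0,0,0.556],[0.191,0.104,0,0,0,0.556],[0.191,0.104,0,0,0,0.556]]'; python3 -m crank '[[0,0,0,0,0,0],[0,0,0,0,0,0],[0,0,0,0,0,0]]'
cat > held.py <<'E'
from det import *
import sys
p,d,W=cloud('wrist');C=col(p); s=bot.sense()
cv2.imwrite(f'pics/{sys.argv[1]}.png',p[...,::-1])
z=s['ee_pos'][2]; c=sys.argv[2]
V=p.max(-1); print('z',np.round(s['ee_pos'],4),'t',s['clock'])
print('blade',rect(W,(np.arange(384)<262)[:,None]&(abs(np.arange(512)-255)<140),z-.033,z-.013))
print('grip',rect(W,C[c]&(abs(np.arange(512)-255)<60),z-.005,z+.025))
for k in ['red','yellow','blue']: print('roof',k,rect(W,C[k]&(np.arange(384)<230)[:,None],.036,.05))
E
python3 held.py red2 red
```

```text
clock: 6.27
ee_pos: [0.4632, -0.0464, 0.1015]
orientation: [0.998, -0.062, 0.002, 0.0]
force: [-0.3, 0.6, -1.9]
width: 0.198
gripper_force: 58.9
clock: 7.1
ee_pos: [0.5248, -0.1599, 0.0975]
orientation: [0.878, -0.479, -0.002, 0.0]
force: [-0.7, -0.7, -1.9]
width: 0.2
gripper_force: 58.8
clock: 7.35
ee_pos: [0.5252, -0.1596, 0.0983]
orientation: [0.879, -0.477, -0.001, 0.0]
force: [1.0, 0.2, -1.2]
width: 0.197
gripper_force: 58.8
z [ 0.5252 -0.1596  0.0984] t 7.4
blade {'c': [552.8, -203.1], 'size': [59.7, 114.9], 'long_axis_deg': -57.2, 'z': 74.3, 'mean': [559.7, -213.9], 'n': 29508}
grip {'c': [525.0, -159.9], 'size': [17.3, 59.3], 'long_axis_deg': -57.4, 'z': 109.1, 'mean': [527.6, -163.8], 'n': 5586}
roof red None
roof yellow None
roof blue None
```

View pics/red2.png

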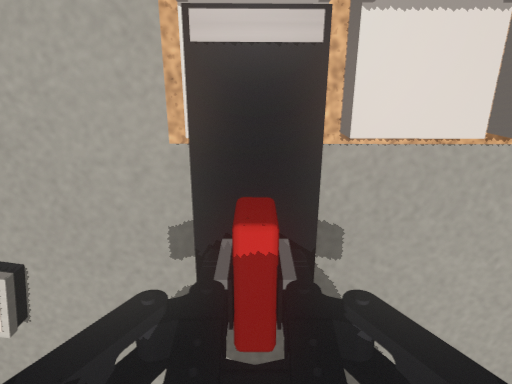

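```bash
python3 plan.py .5261 -.1590 .060 -57.2 .5635 -.217 .060 -57.2
```

```text
at [ 0.5252 -0.1596  0.0984] yaw -57.02
[0.0, -0.004, 0.128, 0.001, 0.002, 0.004] 
[0.23, -0.0, -0.0, -0.0, 0.0, 0.0]
```

```bash
python3 -m crank '[[0,-0.004,0.06,0,0,0.004],[0,-0.004,0.128,0,0,0.004],[0,-0.004,0.128,0,0,0.004],[0,-0.004,0.128,0,0,0.004]]'; python3 -m crank '[[0.05,0,0,0,0,0],[0.1,0,0,0,0,0],[0.15,0,0,0,0,0],[0.2,0,0,0,0,0],[0.23,0,0,0,0,0]]'; python3 -m crank '[[0,0,0,0,0,0],[0,0,0,0,0,0]]'; python3 -m crank '[[0.01,0,0,0,0,0],[0.02,0,0,0,0,0],[0.027,0,0,0,0,0],[0.027,0,0,0,0,0]]'; python3 plan.py .5687 -.2257 .06 -57.2
```

```text
clock: 7.73
ee_pos: [0.5257, -0.1591, 0.0596]
orientation: [0.878, -0.479, -0.002, 0.0]
force: [0.3, -0.0, -2.1]
width: 0.201
gripper_force: 59.1
clock: 8.15
ee_pos: [0.5634, -0.2182, 0.0602]
orientation: [0.877, -0.48, -0.001, 0.0]
force: [-1.2, 1.0, -4.6]
width: 0.2
gripper_force: 58.9
clock: 8.32
ee_pos: [0.5633, -0.218, 0.06]
orientation: [0.877, -0.48, -0.001, 0.0]
force: [0.8, -1.9, -4.5]
width: 0.196
gripper_force: 58.9
clock: 8.65
ee_pos: [0.568, -0.2239, 0.06]
orientation: [0.878, -0.48, -0.001, 0.0]
force: [0.2, 0.3, -4.5]
width: 0.198
gripper_force: 59.0
at [ 0.568  -0.2239  0.06  ] yaw -57.31
[0.006, 0.001, -0.0, 0.001, 0.002, -0.002]
```

```bash
for i in 1; do python3 -m crank '[[0.004,0,0,0,0,0],[0.008,0,0,0,0,0],[0.008,0,0,0,0,0]]'|head -4; python3 -m crank '[[0.004,0,0,0,0,0],[0.006,0,0,0,0,0],[0.006,0,0,0,0,0]]'|head -4; done
```

```text
clock: 8.9
ee_pos: [0.5693, -0.2263, 0.06]
orientation: [0.877, -0.48, -0.001, 0.0]
force: [0.6, 1.0, -4.5]
clock: 9.15
ee_pos: [0.5695, -0.2266, 0.0598]
orientation: [0.878, -0.479, -0.002, -0.0]
force: [-5.3, 5.4, -0.7]
```

```bash
python3 -m crank '[[0.003,0,0,0,0,0],[0.005,0,0,0,0,0],[0.005,0,0,0,0,0]]'|head -4; python3 -m crank '[[0,0,0,0,0,0],[0,0,0,0,0,0],[0,0,0,0,0,0],[0,0,0,0,0,0]]' 0.5;  python3 plan.py .5695 -.2266 .15 -57.2 .450 .050 .15 12
```

```text
clock: 9.4
ee_pos: [0.5696, -0.2265, 0.0597]
orientation: [0.878, -0.479, -0.003, -0.0]
force: [-9.0, 9.7, 3.3]
clock: 9.73
ee_pos: [0.5716, -0.2299, 0.0606]
orientation: [0.877, -0.48, 0.0, 0.0]
force: [0.0, -1.0, 0.6]
width: 0.503
gripper_force: 0.0
at [ 0.5716 -0.2299  0.0606] yaw -57.37
[-0.013, 0.0, -0.298, 0.0, -0.001, -0.004] 
[-0.33, -0.055, 0.0, -0.0, -0.0, -0.513] [-0.282, -0.18, 0.0, -0.0, -0.0, -0.513] [-0.189, -0.276, 0.0, -0.0, -0.0, -0.513]
```

```bash
python3 -m crank '[[0,0,-0.15,0,0,0],[-0.013,0,-0.298,0,0,0],[-0.013,0,-0.298,0,0,0],[-0.013,0,-0.298,0,0,0]]' >/dev/null; python3 - <<'E'
from det import *
p,d,W=cloud('wrist');C=col(p); print(rect(W,C['red'],.062,.08), rect(W,C['red'],.036,.05)); print(rect(W,(p.max(-1)<60)&(np.arange(384)<262)[:,None],.032,.037))
E
python3 -m crank '[[-0.33,-0.055,0,0,0,-0.513],[-0.33,-0.055,0,0,0,-0.513],[-0.33,-0.055,0,0,0,-0.513],[-0.33,-0.055,0,0,0,-0.513]]' >/dev/null; python3 -m crank '[[-0.282,-0.18,0,0,0,-0.513],[-0.282,-0.18,0,0,0,-0.513],[-0.282,-0.18,0,0,0,-0.513],[-0.282,-0.18,0,0,0,-0.513]]' >/dev/null;python3 -m crank '[[-0.189,-0.276,0,0,0,-0.513],[-0.189,-0.276,0,0,0,-0.513],[-0.189,-0.276,0,0,0,-0.513],[-0.189,-0.276,0,0,0,-0.513],[-0.189,-0.276,0,0,0,-0.513]]' ; python3 -m crank '[[0,0,0,0,0,0],[0,0,0,0,0,0]]'>/dev/null; python3 look.py blue1
```

```text
{'c': [568.8, -225.8], 'size': [16.5, 58.1], 'long_axis_deg': -57.4, 'z': 69.2, 'mean': [569.5, -227.1], 'n': 1862} {'c': [610.3, -289.7], 'size': [76.8, 73.0], 'long_axis_deg': 32.8, 'z': 43.4, 'mean': [611.5, -291.2], 'n': 12265}
{'c': [546.0, -228.7], 'size': [16.7, 40.5], 'long_axis_deg': -56.3, 'z': 34.4, 'mean': [546.0, -227.1], 'n': 867}
clock: 11.2
ee_pos: [0.4494, 0.052, 0.1487]
orientation: [0.994, 0.106, -0.001, -0.0]
force: [0.7, 0.2, -0.2]
width: 0.501
gripper_force: 0.0
red None
blue {'c': [439.5, 53.0], 'size': [57.2, 15.9], 'long_axis_deg': 6.6, 'z': 40.5, 'mean': [442.0, 53.4], 'n': 1420}
yellow {'c': [451.0, 141.1], 'size': [57.3, 16.8], 'long_axis_deg': 34.6, 'z': 40.2, 'mean': [452.6, 141.1], 'n': 1877}
blade {'c': [506.2, 180.5], 'size': [54.0, 56.3], 'long_axis_deg': -56.7, 'z': 5.3, 'mean': [509.2, 181.7], 'n': 4664}
[0.4504 0.05   0.1491] 11.4167
```

```bash
python3 plan.py .4395 .053 .0600 6.6 .4395 .053 .0285 6.6 .4395 .053 .12 6.6 .45 -.13 .12 -25.2 .370 -.267 .11 -57.2
```

```text
at [0.4504 0.05   0.1491] yaw 11.74
[-0.033, -0.017, 0.297, -0.001, 0.003, 0.114] 
[-0.0, 0.0, 0.105, -0.0, -0.0, -0.0] 
[0.0, -0.0, -0.305, -0.0, -0.0, 0.0] 
[-0.035, 0.61, 0.0, 0.0, -0.0, 0.707] 
[-0.023, 0.263, 0.017, 0.0, -0.0, 0.356] [0.05, 0.26, 0.017, 0.0, -0.0, 0.356]
```

```bash
python3 -m crank '[[-0.033,-0.017,0.297,0,0.003,0.114],[-0.033,-0.017,0.297,0,0.003,0.114],[-0.033,-0.017,0.297,0,0.003,0.114],[-0.033,-0.017,0.297,0,0.003,0.114]]' 0.5 60 >/dev/null; python3 -m crank '[[0,0,0.05,0,0,0],[0,0,0.105,0,0,0],[0,0,0.105,0,0,0],[0,0,0.105,0,0,0]]'|head -4; python3 -m crank '[[0,0,0,0,0,0],[0,0,0,0,0,0],[0,0,0,0,0,0],[0,0,0,0,0,0],[0,0,0,0,0,0]]' 1 60; python3 -m crank '[[0,0,0,0,0,0],[0,0,0,0,0,0]]'>/dev/null; python3 -m crank '[[0,0,-0.1,0,0,0],[0,0,-0.2,0,0,0],[0,0,-0.305,0,0,0],[0,0,-0.305,0,0,0]]'; python3 -m crank '[[-0.035,0.61,0,0,0,0.707],[-0.035,0.61,0,0,0,0.707],[-0.035,0.61,0,0,0,0.707],[-0.035,0.61,0,0,0,0.707],[-0.035,0.61,0,0,0,0.707]]'|head -4; python3 -m crank '[[-0.023,0.263,0.017,0,0,0.356],[-0.023,0.263,0.017,0,0,0.356],[-0.023,0.263,0.017,0,0,0.356],[-0.023,0.263,0.017,0,0,0.356]]' >/dev/null; python3 -m crank '[[0.05,0.26,0.017,0,0,0.356],[0.05,0.26,0.017,0,0,0.356],[0.05,0.26,0.017,0,0,0.356],[0.05,0.26,0.017,0,0,0.356],[0.05,0.26,0.017,0,0,0.356]]'; python3 -m crank '[[0,0,0,0,0,0],[0,0,0,0,0,0]]'>/dev/null; python3 held.py blue2 blue
```

```text
clock: 12.08
ee_pos: [0.4405, 0.0538, 0.0304]
orientation: [0.998, 0.059, 0.001, -0.0]
force: [0.1, 0.2, 0.5]
clock: 12.5
ee_pos: [0.441, 0.054, 0.0308]
orientation: [0.998, 0.059, 0.002, -0.0]
force: [-0.2, -0.9, 6.3]
width: 0.202
gripper_force: 59.5
clock: 13.0
ee_pos: [0.4431, 0.0546, 0.1271]
orientation: [0.998, 0.059, 0.005, -0.0]
force: [1.9, 0.2, -1.9]
width: 0.202
gripper_force: 58.8
clock: 13.42
ee_pos: [0.4502, -0.1355, 0.1212]
orientation: [0.975, -0.223, 0.001, 0.001]
force: [0.1, 0.4, -0.0]
clock: 14.17
ee_pos: [0.3719, -0.2655, 0.1103]
orientation: [0.879, -0.476, 0.0, -0.001]
force: [-0.3, 0.5, -1.0]
width: 0.199
gripper_force: 59.1
z [ 0.3719 -0.2652  0.1101] t 14.3833
blade {'c': [399.3, -307.4], 'size': [59.5, 113.8], 'long_axis_deg': -56.9, 'z': 84.7, 'mean': [406.2, -317.8], 'n': 28676}
grip {'c': [371.2, -264.3], 'size': [16.7, 58.4], 'long_axis_deg': -56.7, 'z': 119.6, 'mean': [373.7, -268.0], 'n': 5311}
roof red None
roof yellow {'c': [512.2, -312.5], 'size': [78.9, 6.1], 'long_axis_deg': 33.2, 'z': 43.4, 'mean': [511.4, -313.1], 'n': 1848}
roof blue {'c': [432.6, -365.1], 'size': [76.2, 5.9], 'long_axis_deg': 32.3, 'z': 43.6, 'mean': [432.0, -366.2], 'n': 1188}
```

```bash
python3 plan.py .3697 -.2666 .0615 -57.3 .4076 -.3254 .0615 -57.3
```

```text
at [ 0.3719 -0.2652  0.1101] yaw -56.87
[-0.0, 0.009, 0.162, -0.002, 0.0, 0.01] 
[0.233, -0.0, -0.0, 0.0, 0.0, 0.0]
```

```bash
python3 -m crank '[[0,0.009,0.08,0,0,0.01],[0,0.009,0.162,0,0,0.01],[0,0.009,0.162,0,0,0.01],[0,0.009,0.162,0,0,0.01]]'|head -4; python3 -m crank '[[0.05,0,0,0,0,0],[0.1,0,0,0,0,0],[0.15,0,0,0,0,0],[0.2,0,0,0,0,0],[0.23,0,0,0,0,0]]'|head -4; python3 -m crank '[[0.005,0,0,0,0,0],[0.01,0,0,0,0,0],[0.01,0,0,0,0,0]]'|head -4; python3 -m crank '[[0.005,0,0,0,0,0],[0.01,0,0,0,0,0],[0.01,0,0,0,0,0]]'|head -4;  python3 -m crank '[[0.005,0,0,0,0,0],[0.007,0,0,0,0,0],[0.007,0,0,0,0,0]]'
```

```text
clock: 14.72
ee_pos: [0.3686, -0.2668, 0.0611]
orientation: [0.877, -0.48, -0.001, -0.001]
force: [0.4, -0.2, -0.1]
clock: 15.13
ee_pos: [0.397, -0.3106, 0.0552]
orientation: [0.878, -0.478, -0.017, -0.006]
force: [-1.9, 2.3, -0.3]
clock: 15.38
ee_pos: [0.4088, -0.3297, 0.0632]
orientation: [0.877, -0.481, 0.002, -0.0]
force: [0.6, 1.1, 0.5]
clock: 15.63
ee_pos: [0.4097, -0.3319, 0.0622]
orientation: [0.877, -0.481, 0.001, -0.0]
force: [-0.4, -0.3, 0.9]
clock: 15.88
ee_pos: [0.4103, -0.3331, 0.0615]
orientation: [0.877, -0.481, 0.0, -0.0]
force: [0.2, -0.4, 0.6]
width: 0.003
gripper_force: 0.4
```

```bash
python3 -m crank '[[0,0,-0.15,0,0,0],[0,0,-0.3,0,0,0],[0,0,-0.3,0,0,0],[0,0,-0.3,0,0,0]]' ; python3 - <<'E'
from det import *
p,d,W=cloud('wrist');C=col(p);np.save('b3.npy',W); print(rect(W,C['blue'],.055,.085), rect(W,C['blue'],.036,.05));cv2.imwrite('pics/blue3.png',p[...,::-1])
print(bot.sense()['ee_pos'])
E
```

```text
clock: 16.22
ee_pos: [0.4121, -0.3344, 0.1553]
orientation: [0.877, -0.481, 0.004, -0.0]
force: [0.3, -0.3, -1.4]
width: -0.001
gripper_force: 0.0
None {'c': [450.8, -393.3], 'size': [75.5, 72.1], 'long_axis_deg': 33.0, 'z': 43.5, 'mean': [451.6, -395.0], 'n': 11493}
[ 0.41100132 -0.33359337  0.15302754]
```

View pics/blue3.png

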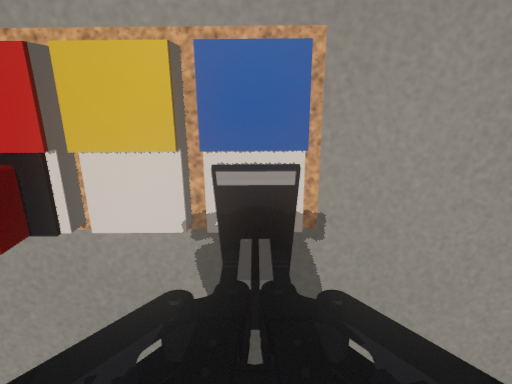

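```bash
python3 -m crank '[[-0.3,0,0,0,0,0],[-0.3,0,0,0,0,0],[-0.3,0,0,0,0,0],[-0.3,0,0,0,0,0],[-0.3,0,0,0,0,0]]' 0.4 |head -3; python3 - <<'E'
from det import *
p,d,W=cloud('wrist');C=col(p);np.save('b4.npy',W);cv2.imwrite('pics/blue4.png',p[...,::-1])
from scipy import ndimage
m=C['blue']&(np.arange(384)>80)[:,None]
q=W[m&(W[...,2]<.07)]; print(len(q),np.nanpercentile(q,[2,50,98],axis=0).round(4))
m=(p.max(-1)<75)&(abs(np.arange(512)-255)<60)[None]&(np.arange(384)<265)[:,None]&(W[...,2]<.045)
q=W[m];q=q[np.isfinite(q).all(1)]; c=q.mean(0); 
A=np.c_[q[:,:2]-c[:2],np.ones(len(q))]; s=np.linalg.lstsq(A,q[:,2],rcond=None)[0]; print(c,s,np.std(A@s-q[:,2]))
print(rect(W,m,-.01,.045)); print(bot.sense()['ee_pos'])
E
```

```text
clock: 16.68
ee_pos: [0.3614, -0.2566, 0.1507]
orientation: [0.877, -0.481, -0.0, -0.0]
2066 [[ 0.3483 -0.2943  0.0344]
 [ 0.3716 -0.2731  0.0504]
 [ 0.3883 -0.2403  0.0607]]
[ 0.38536139 -0.29439943  0.02969874] [ 0.24546089 -0.37727453  0.02969874] 0.00104110113272777
{'c': [379.9, -285.9], 'size': [57.8, 85.7], 'long_axis_deg': -57.0, 'z': 32.0, 'mean': [385.0, -294.2], 'n': 6130}
[ 0.36187327 -0.2572889   0.15099122]
```

View pics/blue4.png

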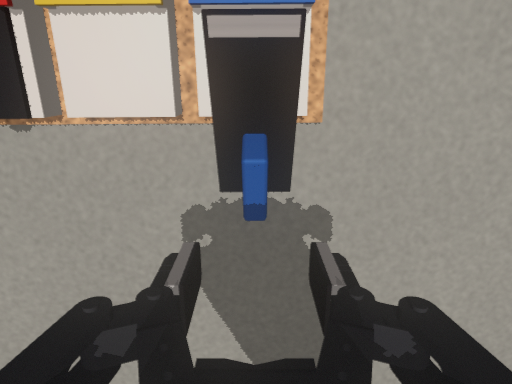

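```bash
python3 plan.py .3658 -.2644 .042 -57.3 .3658 -.2644 .15 -57.3 .45 -.09 .15 -25.3
```

```text
at [ 0.3619 -0.2573  0.151 ] yaw -57.53
[0.027, 0.002, 0.363, -0.001, 0.0, -0.005] 
[0.0, 0.0, -0.36, 0.0, -0.0, 0.0] 
[-0.169, -0.275, -0.0, 0.0, 0.0, -0.356] [-0.086, -0.311, -0.0, 0.0, 0.0, -0.356]
```

```bash
python3 -m crank '[[0.027,0.002,0.1,0,0,-0.005],[0.027,0.002,0.2,0,0,-0.005],[0.027,0.002,0.3,0,0,-0.005],[0.027,0.002,0.363,0,0,-0.005],[0.027,0.002,0.363,0,0,-0.005]]' |head -4; python3 -m crank '[[0,0,0,0,0,0],[0,0,0,0,0,0],[0,0,0,0,0,0],[0,0,0,0,0,0],[0,0,0,0,0,0]]' 1 60;python3 -m crank '[[0,0,0,0,0,0],[0,0,0,0,0,0]]'>/dev/null; python3 -m crank '[[0,0,-0.1,0,0,0],[0,0,-0.2,0,0,0],[0,0,-0.3,0,0,0],[0,0,-0.36,0,0,0],[0,0,-0.36,0,0,0]]'; python3 -m crank '[[-0.169,-0.275,0,0,0,-0.356],[-0.169,-0.275,0,0,0,-0.356],[-0.169,-0.275,0,0,0,-0.356],[-0.169,-0.275,0,0,0,-0.356]]'|head -3; python3 -m crank '[[-0.086,-0.311,0,0,0,-0.356],[-0.086,-0.311,0,0,0,-0.356],[-0.086,-0.311,0,0,0,-0.356],[-0.086,-0.311,0,0,0,-0.356],[-0.086,-0.311,0,0,0,-0.356]]'; python3 -m crank '[[0,0,0,0,-0.538,0],[0,0,0,0,-0.538,0],[0,0,0,0,-0.538,0],[0,0,0,0,-0.538,0],[0,0,0,0,-0.538,0]]'; 
cat > pitch.py <<'E'
from det import *
p,d,W=cloud('wrist');s=bot.sense();cv2.imwrite('pics/pitch.png',p[...,::-1])
m=(p.max(-1)<75)&(abs(np.arange(512)-255)<60)[None]&(np.arange(384)<220)[:,None]&(d<.3)&(d>0)
q=W[m]; c=q.mean(0); A=np.c_[q[:,:2]-c[:2],np.ones(len(q))]; a=np.linalg.lstsq(A,q[:,2],rcond=None)[0]; r=np.std(A@a-q[:,2])
x=R.from_quat(s['orientation']).as_matrix()
h=x[:2,0]/np.linalg.norm(x[:2,0]); print('grad along heading',a[:2]@h,'lateral',a[:2]@[-h[1],h[0]],'rms',r,'blade top z under TCP',a[2]+a[:2]@(s['ee_pos'][:2]-c[:2]),'tcp',s['ee_pos'],'yaw',np.degrees(np.arctan2(h[1],h[0])), len(q))
E
python3 pitch.py
```

```text
clock: 17.15
ee_pos: [0.3635, -0.2633, 0.0384]
orientation: [0.877, -0.48, -0.003, -0.001]
force: [0.5, 0.1, 0.5]
clock: 17.57
ee_pos: [0.367, -0.265, 0.044]
orientation: [0.878, -0.479, 0.002, -0.0]
force: [-0.1, -1.2, 5.6]
width: 0.194
gripper_force: 59.1
clock: 18.15
ee_pos: [0.3677, -0.2653, 0.155]
orientation: [0.878, -0.479, 0.004, -0.0]
force: [1.2, -1.4, -1.6]
width: 0.2
gripper_force: 58.9
clock: 18.48
ee_pos: [0.4091, -0.1723, 0.1501]
orientation: [0.937, -0.348, -0.0, -0.001]
clock: 18.9
ee_pos: [0.4496, -0.0893, 0.15]
orientation: [0.976, -0.218, -0.0, -0.0]
force: [-0.1, -1.1, -0.5]
width: 0.199
gripper_force: 59.1
clock: 19.32
ee_pos: [0.4495, -0.0924, 0.1484]
orientation: [0.953, -0.216, -0.207, -0.046]
force: [-1.4, 1.0, -1.8]
width: 0.201
gripper_force: 59.1
grad along heading -0.0029060800434647055 lateral -0.0025485704517894422 rms 0.0005506742125999587 blade top z under TCP 0.12090760083780128 tcp [ 0.44951496 -0.09165604  0.14897907] yaw -25.50733159162779 21503
```

```bash
python3 -m crank '[[0.05,0,0.11,0,0,0],[0.1,0,0.22,0,0,0],[0.145,0,0.32,0,0,0],[0.157,0,0.35,0,0,0],[0.157,0,0.35,0,0,0]]'; python3 -m crank '[[0,0,0,0,0,0],[0,0,0,0,0,0],[0,0,0,0,0,0],[0,0,0,0,0,0]]' 0.4;  python3 plan.py .44 -.0870 .15 -25
```

```text
clock: 19.78
ee_pos: [0.4479, -0.0899, 0.0348]
orientation: [0.954, -0.214, -0.206, -0.046]
force: [0.3, 1.3, -1.5]
width: 0.202
gripper_force: 60.3
clock: 20.12
ee_pos: [0.4506, -0.0898, 0.0368]
orientation: [0.954, -0.214, -0.203, -0.046]
force: [-0.4, -0.1, -0.5]
width: 0.599
gripper_force: 0.0
at [ 0.4506 -0.0898  0.0368] yaw -25.23
[-0.187, 0.006, -0.33, -0.003, 0.534, -0.005]
```

```bash
python3 -m crank '[[0,0,-0.1,0,0,0],[0,0,-0.2,0,0,0],[0,0,-0.2,0,0,0]]'|head -3; python3 -m crank '[[-0.187,0.006,-0.13,0,0.534,0],[-0.187,0.006,-0.13,0,0.534,0],[-0.187,0.006,-0.13,0,0.534,0],[-0.187,0.006,-0.13,0,0.534,0],[-0.187,0.006,-0.13,0,0.534,0]]';python3 -m crank '[[0,0,0,0,0,0],[0,0,0,0,0,0]]'>/dev/null; python3 look.py blue5
```

```text
clock: 20.37
ee_pos: [0.4764, -0.1016, 0.0955]
orientation: [0.955, -0.214, -0.2, -0.046]
clock: 20.78
ee_pos: [0.4381, -0.0857, 0.1502]
orientation: [0.976, -0.218, 0.002, 0.0]
force: [-0.7, 0.1, -0.3]
width: 0.602
gripper_force: 0.0
red None
blue {'c': [446.0, -89.2], 'size': [15.8, 57.4], 'long_axis_deg': -24.7, 'z': 40.4, 'mean': [447.6, -90.1], 'n': 1539}
yellow {'c': [441.1, 133.3], 'size': [36.0, 16.4], 'long_axis_deg': 34.2, 'z': 39.6, 'mean': [440.2, 130.3], 'n': 761}
blade {'c': [470.7, -100.9], 'size': [57.5, 115.7], 'long_axis_deg': -25.3, 'z': 5.5, 'mean': [478.4, -105.0], 'n': 7631}
[ 0.44   -0.0872  0.1491] 21.0
```

```bash
python3 plan.py .446 -.0892 .06 -25 .446 -.0892 .0285 -25 .446 -.0892 .12 -25 .3697 -.2666 .11 -57.3
```

```text
at [ 0.44   -0.0872  0.1491] yaw -25.29
[0.022, -0.002, 0.297, -0.001, 0.005, -0.007] 
[-0.0, -0.0, 0.105, 0.0, -0.0, 0.0] 
[0.0, 0.0, -0.305, 0.0, -0.0, 0.0] 
[0.01, 0.322, 0.017, 0.0, -0.0, 0.359] [0.099, 0.306, 0.017, 0.0, -0.0, 0.359]
```

```bash
python3 -m crank '[[0.022,-0.002,0.297,0,0.005,-0.007],[0.022,-0.002,0.297,0,0.005,-0.007],[0.022,-0.002,0.297,0,0.005,-0.007],[0.022,-0.002,0.297,0,0.005,-0.007]]' >/dev/null; python3 -m crank '[[0,0,0.05,0,0,0],[0,0,0.105,0,0,0],[0,0,0.105,0,0,0],[0,0,0.105,0,0,0]]'|head -4; python3 -m crank '[[0,0,0,0,0,0],[0,0,0,0,0,0],[0,0,0,0,0,0],[0,0,0,0,0,0],[0,0,0,0,0,0]]' 1 80; python3 -m crank '[[0,0,0,0,0,0],[0,0,0,0,0,0]]'>/dev/null; python3 -m crank '[[0,0,-0.1,0,0,0],[0,0,-0.2,0,0,0],[0,0,-0.305,0,0,0],[0,0,-0.305,0,0,0]]'|head -3; python3 -m crank '[[0.01,0.322,0.017,0,0,0.359],[0.01,0.322,0.017,0,0,0.359],[0.01,0.322,0.017,0,0,0.359],[0.01,0.322,0.017,0,0,0.359]]' >/dev/null; python3 -m crank '[[0.099,0.306,0.017,0,0,0.359],[0.099,0.306,0.017,0,0,0.359],[0.099,0.306,0.017,0,0,0.359],[0.099,0.306,0.017,0,0,0.359],[0.099,0.306,0.017,0,0,0.359]]'; python3 -m crank '[[0,0,0,0,0,0],[0,0,0,0,0,0]]'>/dev/null; python3 held.py blue6 blue; python3 pitch.py
```

```text
clock: 21.67
ee_pos: [0.4463, -0.089, 0.0296]
orientation: [0.976, -0.216, 0.001, -0.0]
force: [0.3, 0.4, 0.3]
clock: 22.08
ee_pos: [0.4467, -0.0891, 0.0299]
orientation: [0.976, -0.216, 0.002, -0.0]
force: [-1.4, -0.1, 8.0]
width: 0.199
gripper_force: 78.8
clock: 22.58
ee_pos: [0.4489, -0.0894, 0.1262]
orientation: [0.976, -0.216, 0.006, -0.0]
clock: 23.33
ee_pos: [0.3692, -0.2667, 0.1094]
orientation: [0.878, -0.479, 0.001, -0.001]
force: [0.4, 0.2, -1.7]
width: 0.198
gripper_force: 78.5
z [ 0.3702 -0.2652  0.1095] t 23.55
blade {'c': [397.8, -308.1], 'size': [59.6, 114.3], 'long_axis_deg': -57.2, 'z': 84.9, 'mean': [404.6, -318.7], 'n': 29189}
grip {'c': [369.9, -265.0], 'size': [16.8, 58.8], 'long_axis_deg': -57.5, 'z': 119.7, 'mean': [372.3, -269.0], 'n': 5448}
roof red None
roof yellow {'c': [510.9, -312.8], 'size': [76.5, 5.6], 'long_axis_deg': 32.9, 'z': 43.3, 'mean': [510.3, -313.3], 'n': 1601}
roof blue {'c': [432.6, -365.3], 'size': [76.0, 4.1], 'long_axis_deg': 31.4, 'z': 43.4, 'mean': [430.9, -366.5], 'n': 664}
grad along heading -0.0028227212263497023 lateral -0.0012054892323683398 rms 0.0007125276889864788 blade top z under TCP 0.08498938937874416 tcp [ 0.37013793 -0.26537437  0.10948663] yaw -57.09484667063248 20489
```

```bash
python3 plan.py .3692 -.2659 .0607 -57.2
```

```text
at [ 0.3701 -0.2654  0.1095] yaw -57.09
[-0.0, 0.004, 0.163, -0.002, -0.001, 0.002]
```

```bash
python3 -m crank '[[0,0.004,0.08,0,0,0.002],[0,0.004,0.163,0,0,0.002],[0,0.004,0.163,0,0,0.002],[0,0.004,0.163,0,0,0.002]]'; python3 -m crank '[[0.04,0,0,0,0,0],[0.08,0,0,0,0,0],[0.12,0,0,0,0,0],[0.12,0,0,0,0,0]]'; python3 -m crank '[[0.04,0,0,0,0,0],[0.08,0,0,0,0,0],[0.11,0,0,0,0,0],[0.11,0,0,0,0,0]]'; python3 -m crank '[[0.01,0,0,0,0,0],[0.015,0,0,0,0,0],[0.015,0,0,0,0,0]]'
```

```text
clock: 23.93
ee_pos: [0.3683, -0.2662, 0.0602]
orientation: [0.878, -0.479, -0.001, -0.001]
force: [0.5, 0.2, -0.2]
width: 0.197
gripper_force: 79.2
clock: 24.27
ee_pos: [0.3759, -0.2786, 0.0542]
orientation: [0.879, -0.476, -0.022, -0.007]
force: [-38.2, 60.3, 21.9]
width: 0.194
gripper_force: 89.1
clock: 24.6
ee_pos: [0.4027, -0.3184, 0.0584]
orientation: [0.879, -0.478, -0.006, -0.003]
force: [1.1, -2.5, 1.0]
width: 0.014
gripper_force: 0.0
clock: 24.85
ee_pos: [0.4093, -0.3304, 0.0621]
orientation: [0.877, -0.48, 0.002, -0.0]
force: [-0.0, -0.1, -0.3]
width: -0.0
gripper_force: 0.0
```

```bash
python3 -m crank '[[0,0,-0.15,0,0,0],[0,0,-0.3,0,0,0],[0,0,-0.3,0,0,0],[0,0,-0.3,0,0,0]]' |head -2; python3 -m crank '[[-0.3,0,0,0,0,0],[-0.3,0,0,0,0,0],[-0.3,0,0,0,0,0],[-0.3,0,0,0,0,0],[-0.3,0,0,0,0,0]]' 0.4 |head -3; python3 - <<'E'
from det import *
p,d,W=cloud('wrist');np.save('b7.npy',W);q,_,W2=cloud('side')
a=cv2.resize(p[:300,120:420],(600,600)); b=cv2.resize(q[120:180,230:330],(600,360),interpolation=cv2.INTER_CUBIC)
cv2.imwrite('pics/blue7.png',np.vstack([cv2.resize(a,(480,480)),cv2.resize(b,(480,288))])[:,:,::-1][:600*2])
im=np.hstack([cv2.resize(p[:300,120:420],(400,400)),cv2.resize(b,(400,240))[np.r_[0:240,[239]*160]]]);cv2.imwrite('pics/blue7.png',im[...,::-1])
print(bot.sense()['ee_pos'])
E
```

```text
clock: 25.18
ee_pos: [0.4103, -0.3312, 0.1555]
clock: 25.6
ee_pos: [0.3595, -0.2534, 0.1508]
orientation: [0.877, -0.48, 0.001, -0.0]
[ 0.36005952 -0.25426785  0.15083003]
```

View pics/blue7.png

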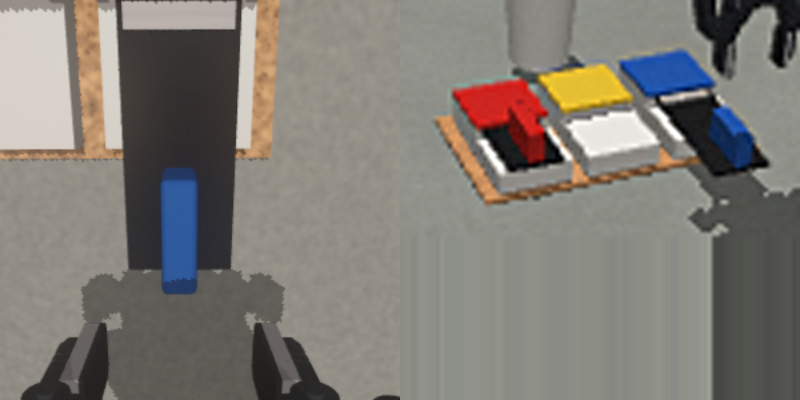

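```bash
python3 - <<'E'
import numpy as np
W=np.load('b7.npy')
u=np.array([.5417,-.8406]); yb=np.array([.8406,.5417])
X=W[...,:2]@u*1000-539.6; Y=W[...,:2]@yb*1000-166.1; Z=W[...,2]*1000
for r in range(4,230,15):
    print(r,' '.join(f"({X[r,c]:.0f},{Y[r,c]:.0f},{Z[r,c]:.0f})" for c in range(185,340,11)))
E
```

```text
4 (2,49,5) (-4,37,30) (-5,29,39) (-5,22,39) (-5,15,39) (-5,8,38) (-5,1,39) (-5,-6,38) (-5,-13,39) (-5,-20,38) (-5,-27,38) (-3,-35,29) (1,-47,5) (1,-54,7) (2,-64,-0)
19 (-8,49,7) (-12,37,30) (-14,29,38) (-14,22,37) (-14,15,40) (-14,8,38) (-14,1,38) (-14,-6,37) (-14,-13,38) (-14,-20,38) (-14,-27,40) (-12,-36,28) (-9,-47,6) (-8,-55,5) (-8,-64,2)
34 (-18,50,6) (-21,38,28) (-21,31,29) (-22,22,37) (-22,15,36) (-22,8,38) (-22,1,36) (-22,-6,37) (-23,-13,38) (-23,-21,38) (-22,-28,36) (-22,-36,32) (-18,-48,5) (-18,-57,-0) (-18,-65,1)
49 (-28,51,5) (-31,38,30) (-31,31,29) (-31,23,37) (-31,15,37) (-31,8,36) (-31,1,36) (-31,-6,36) (-31,-14,36) (-31,-21,36) (-31,-28,36) (-31,-36,30) (-29,-48,5) (-28,-58,-0) (-28,-66,1)
64 (-39,51,5) (-39,43,5) (-40,31,30) (-41,23,35) (-41,16,35) (-41,8,37) (-41,1,37) (-41,-6,37) (-41,-14,37) (-41,-21,36) (-41,-29,36) (-40,-37,29) (-39,-49,4) (-39,-58,1) (-39,-66,1)
79 (-50,52,6) (-50,43,6) (-50,32,29) (-50,23,36) (-50,16,35) (-50,9,35) (-50,1,36) (-50,-6,35) (-50,-14,36) (-50,-22,35) (-50,-29,36) (-50,-37,29) (-50,-49,6) (-50,-59,1) (-50,-67,1)
94 (-61,53,6) (-61,
[... 1200 characters left out ...]
) (-116,-6,66) (-127,-15,30) (-127,-24,30) (-136,-36,-0) (-136,-45,0) (-136,-55,0) (-136,-64,0) (-136,-74,-0)
199 (-149,60,-0) (-149,50,1) (-149,40,-0) (-139,27,30) (-138,19,31) (-139,10,30) (-126,1,67) (-126,-6,66) (-139,-16,30) (-139,-24,30) (-149,-36,1) (-149,-46,-0) (-149,-55,2) (-149,-65,1) (-150,-75,-1)
214 (-163,60,1) (-164,51,-1) (-163,41,0) (-163,31,0) (-163,22,0) (-163,12,2) (-137,1,65) (-137,-6,66) (-163,-17,1) (-164,-27,-1) (-164,-37,-0) (-163,-47,2) (-164,-57,-1) (-164,-66,0) (-163,-75,2)
229 (-178,61,1) (-178,52,-0) (-178,42,0) (-178,32,1) (-178,22,1) (-178,12,1) (-178,2,-1) (-177,-8,2) (-178,-18,-0) (-178,-28,0) (-178,-37,1) (-179,-48,-1) (-178,-57,1) (-177,-67,2) (-178,-77,1)
```

```bash
python3 - <<'E'
import numpy as np
u=np.array([.5417,-.8406]); yb=np.array([.8406,.5417])
W=np.load('b7.npy')
X=W[...,:2]@u*1000-539.6; Y=W[...,:2]@yb*1000-166.1; Z=W[...,2]*1000
def ed(m): return np.round([np.median(np.sort(Y[r][m[r]])[-2:]).tolist() if m[r].any() else np.nan for r in range(20,100,4)],1),np.round([np.median(np.sort(Y[r][m[r]])[:2]) if m[r].any() else np.nan for r in range(20,100,4)],1)
c=np.abs(np.arange(512)-255)<90
led=(Z>27)&(Z<32)&c; bl=(Z>34)&(Z<42)&c
a,b=ed(led);print('ledge',np.nanmedian(a),np.nanmedian(b),(np.nanmedian(a)+np.nanmedian(b))/2); a,b=ed(bl);print('blade',a,b,(np.nanmedian(a)+np.nanmedian(b))/2)
W=np.load('b3.npy'); X=W[...,:2]@u*1000-539.6; Y=W[...,:2]@yb*1000-166.1; Z=W[...,2]*1000
for nm,off in [('blue',0),('yellow',94.8)]:
    for n,lo,hi,x0,x1 in [('roof',40,47,10,60),('ledge',27,32,-60,-12)]:
        m=(Z>lo)&(Z<hi)&(X>x0)&(X<x1)&(abs(Y-off)<46)
        print(nm,n,np.percentile(Y[m],[.3,99.7])-off, 'x',)
    m=(Z>40)&(Z<47)&(abs(Y-off)<30); print('roof x',np.percentile(X[m],[.3,99.7]), 'z',np.median(Z[m]))
E
```

```text
ledge 59.1 -38.4 10.350000000000001
blade [28.7 28.8 28.3 28.5 28.5 28.6 28.9 28.4 28.4 28.5 28.6 28.8 28.2 28.5
 28.5 28.6 28.8 28.2 28.4 28.5] [-30.3 -30.4 -29.8 -30.  -30.1 -30.3 -30.4 -29.7 -29.8 -30.  -29.8 -30.2
 -30.4 -29.8 -30.  -30.  -30.  -30.2 -30.3 -29.7] -0.75
blue roof [-38.65342841  38.87781053] x
blue ledge [-39.00253692  38.94600049] x
roof x [-60.31522987  71.68117725] z 43.47995310036394
yellow roof [-38.82698167  39.25832556] x
yellow ledge [-38.97709785  38.91957321] x
roof x [-1.78401113 71.57937828] z 43.333551448697136
```

```bash
python3 plan.py .3697 -.2681 .09 -57.2 .3697 -.2681 .0570 -57.2
```

```text
at [ 0.3601 -0.2543  0.1508] yaw -57.39
[0.056, -0.002, 0.203, -0.002, -0.002, -0.004] 
[0.0, 0.0, 0.11, -0.0, 0.0, 0.0]
```

```bash
python3 -m crank '[[0.03,0,0.1,0,0.04,-0.004],[0.056,-0.002,0.203,0,0.084,-0.004],[0.056,-0.002,0.203,0,0.084,-0.004],[0.056,-0.002,0.203,0,0.084,-0.004]]' |head -3; python3 -m crank '[[0.003,0,0.03,0,0,0],[0.004,0,0.06,0,0,0],[0.006,0,0.09,0,0,0],[0.007,0,0.11,0,0,0],[0.007,0,0.11,0,0,0]]'|head -4; python3 -m crank '[[0,0,0,0,0,0],[0,0,0,0,0,0],[0,0,0,0,0,0],[0,0,0,0,0,0],[0,0,0,0,0,0]]' 1 80; python3 -m crank '[[0,0,0,0,0,0],[0,0,0,0,0,0]]'; python3 -m crank '[[-0.007,0,0,0,0,0],[-0.014,0,0,0,0,0],[-0.02,0,0,0,0,0],[-0.027,0,0,0,0,0],[-0.027,0,0,0,0,0]]'; python3 -m crank '[[0,0,-0.02,0,-0.02,0],[0,0,-0.04,0,-0.04,0],[0,0,-0.06,0,-0.06,0],[0,0,-0.08,0,-0.08,0],[0,0,-0.08,0,-0.084,0]]';python3 -m crank '[[0,0,0,0,0,0],[0,0,0,0,0,0],[0,0,0,0,0,0]]'; python3 held.py blue8 blue; python3 pitch.py
```

```text
clock: 26.03
ee_pos: [0.3682, -0.2668, 0.0887]
orientation: [0.878, -0.478, 0.027, 0.015]
clock: 26.45
ee_pos: [0.3709, -0.2704, 0.0556]
orientation: [0.878, -0.478, 0.028, 0.015]
force: [0.2, -0.5, 0.6]
clock: 26.87
ee_pos: [0.3718, -0.2707, 0.0574]
orientation: [0.878, -0.478, 0.03, 0.015]
force: [-0.9, 2.2, 5.5]
width: 0.197
gripper_force: 78.0
clock: 27.03
ee_pos: [0.3717, -0.2708, 0.0573]
orientation: [0.878, -0.478, 0.03, 0.015]
force: [-2.4, 1.9, 6.2]
width: 0.196
gripper_force: 78.0
clock: 27.45
ee_pos: [0.3674, -0.2638, 0.0567]
orientation: [0.878, -0.478, 0.03, 0.015]
force: [-0.3, -0.2, 5.6]
width: 0.198
gripper_force: 78.3
clock: 27.87
ee_pos: [0.3661, -0.2623, 0.0805]
orientation: [0.878, -0.478, -0.0, -0.001]
force: [0.0, -0.7, -0.9]
width: 0.196
gripper_force: 78.0
clock: 28.12
ee_pos: [0.3656, -0.262, 0.0795]
orientation: [0.878, -0.478, -0.0, -0.0]
force: [-0.2, -0.0, -2.5]
width: 0.198
gripper_force: 78.0
z [ 0.3658 -0.262   0.0797] t 28.1667
blade {'c': [392.7, -304.8], 'size': [59.7, 114.4], 'long_axis_deg': -57.0, 'z': 53.7, 'mean': [399.4, -315.0], 'n': 28822}
grip {'c': [364.8, -261.4], 'size': [16.8, 59.3], 'long_axis_deg': -56.9, 'z': 89.0, 'mean': [367.4, -265.3], 'n': 5294}
roof red None
roof yellow None
roof blue None
grad along heading -0.009647110179991179 lateral -0.002038998552467551 rms 0.0006923614759854976 blade top z under TCP 0.05437317849515603 tcp [ 0.36583327 -0.26213344  0.07974391] yaw -57.147387007945724 19843
```

```bash
python3 -m crank '[[0,-0.004,0.02,0,0.012,-0.002],[0,-0.004,0.04,0,0.012,-0.002],[0,-0.004,0.059,0,0.012,-0.002],[0,-0.004,0.059,0,0.012,-0.002],[0,-0.004,0.059,0,0.012,-0.002]]'; python3 -m crank '[[0.005,0,0,0,0,0],[0.01,0,0,0,0,0],[0.02,0,0,0,0,0],[0.025,0,0,0,0,0],[0.025,0,0,0,0,0]]';  python3 pitch.py; python3 -m crank '[[0.005,0,0,0,0,0],[0.01,0,0,0,0,0],[0.015,0,0,0,0,0],[0.02,0,0,0,0,0],[0.02,0,0,0,0,0]]'
```

```text
clock: 28.63
ee_pos: [0.3668, -0.2616, 0.0619]
orientation: [0.879, -0.478, 0.004, 0.002]
force: [-0.5, 0.7, -0.6]
width: 0.199
gripper_force: 78.0
clock: 29.05
ee_pos: [0.3717, -0.2687, 0.0628]
orientation: [0.878, -0.478, 0.005, 0.002]
force: [0.1, -0.3, -1.7]
width: 0.194
gripper_force: 78.0
grad along heading 0.0010699058618638692 lateral -0.0015314023006223114 rms 0.0007193855284018501 blade top z under TCP 0.03758363247648035 tcp [ 0.37156395 -0.26842893  0.06275382] yaw -57.08703755833393 20293
clock: 29.52
ee_pos: [0.3748, -0.2735, 0.0627]
orientation: [0.878, -0.478, 0.005, 0.002]
force: [0.9, -0.1, -0.9]
width: 0.198
gripper_force: 78.0
```

```bash
python3 -m crank '[[0.01,0,0.002,0,0,0],[0.02,0,0.004,0,0,0],[0.03,0,0.004,0,0,0],[0.03,0,0.004,0,0,0]]'|head -4;python3 -m crank '[[0.01,0,0,0,0,0],[0.02,0,0,0,0,0],[0.03,0,0,0,0,0],[0.03,0,0,0,0,0]]'
```

```text
clock: 29.85
ee_pos: [0.3799, -0.2814, 0.0616]
orientation: [0.878, -0.478, 0.005, 0.002]
force: [0.4, -0.3, -1.1]
clock: 30.18
ee_pos: [0.3848, -0.2889, 0.0618]
orientation: [0.878, -0.478, 0.005, 0.002]
force: [-0.0, -0.1, -1.3]
width: 0.201
gripper_force: 78.0
```

```bash
python3 -m crank '[[0.015,0,0,0,0,0],[0.03,0,0,0,0,0],[0.045,0,0,0,0,0],[0.06,0,0,0,0,0],[0.07,0,0,0,0,0]]'|head -4;python3 -m crank '[[0.015,0,0,0,0,0],[0.03,0,0,0,0,0],[0.045,0,0,0,0,0],[0.06,0,0,0,0,0],[0.07,0,0,0,0,0]]'|head -4;python3 -m crank '[[0.005,0,0,0,0,0],[0.01,0,0,0,0,0],[0.015,0,0,0,0,0],[0.015,0,0,0,0,0]]'
```

```text
clock: 30.6
ee_pos: [0.3962, -0.3066, 0.0619]
orientation: [0.878, -0.478, 0.005, 0.002]
force: [0.4, -0.7, -0.8]
clock: 31.02
ee_pos: [0.4075, -0.3241, 0.0621]
orientation: [0.878, -0.478, 0.005, 0.002]
force: [-0.7, -0.1, -1.4]
clock: 31.35
ee_pos: [0.4097, -0.3274, 0.0621]
orientation: [0.879, -0.478, 0.005, 0.002]
force: [0.7, -0.4, -0.5]
width: 0.198
gripper_force: 78.0
```

```bash
python3 -m crank '[[0.004,0,0,0,0,0],[0.008,0,0,0,0,0],[0.008,0,0,0,0,0]]'|head -4;python3 -m crank '[[0.003,0,0,0,0,0],[0.006,0,0,0,0,0],[0.006,0,0,0,0,0]]'|head -4;python3 -m crank '[[0.003,0,0,0,0,0],[0.006,0,0,0,0,0],[0.006,0,0,0,0,0]]'
```

```text
clock: 31.6
ee_pos: [0.411, -0.3293, 0.0621]
orientation: [0.879, -0.478, 0.005, 0.002]
force: [-0.4, -0.2, -0.4]
clock: 31.85
ee_pos: [0.4111, -0.3294, 0.0616]
orientation: [0.879, -0.477, 0.003, 0.001]
force: [-3.5, 5.0, -0.2]
clock: 32.1
ee_pos: [0.4112, -0.3295, 0.0611]
orientation: [0.879, -0.477, 0.001, 0.001]
force: [-6.2, 9.0, 2.6]
width: 0.197
gripper_force: 78.4
```

```bash
python3 -m crank '[[0,0,0,0,0,0],[0,0,0,0,0,0],[0,0,0,0,0,0],[0,0,0,0,0,0]]' 0.5|tail -2; python3 -m crank '[[-0.005,0,-0.1,0,0,0],[-0.015,0,-0.2,0,0,0],[-0.015,0,-0.3,0,0,0],[-0.015,0,-0.3,0,0,0]]' |head -3; python3 - <<'E'
from det import *
p,d,W=cloud('wrist');C=col(p); print(rect(W,C['blue'],.062,.08), rect(W,C['blue'],.036,.05),rect(W,C['red'],.062,.08))
E
python3 plan.py .452 -.1 .15 -22 .45 .14 .15 34.5
```

```text
width: 0.498
gripper_force: 0.0
clock: 32.77
ee_pos: [0.4127, -0.3301, 0.1586]
orientation: [0.878, -0.478, 0.01, 0.002]
{'c': [410.3, -329.2], 'size': [15.2, 57.3], 'long_axis_deg': -57.4, 'z': 69.3, 'mean': [411.1, -330.4], 'n': 1672} {'c': [450.7, -393.1], 'size': [75.6, 72.3], 'long_axis_deg': 32.9, 'z': 43.5, 'mean': [451.3, -395.0], 'n': 11234} {'c': [554.5, -220.8], 'size': [4.3, 33.7], 'long_axis_deg': -62.7, 'z': 66.3, 'mean': [552.7, -216.8], 'n': 251}
at [ 0.4119 -0.3295  0.1559] yaw -57.09
[-0.285, -0.264, 0.006, 0.001, -0.011, -0.39] [-0.192, -0.338, 0.008, 0.001, -0.011, -0.39] 
[-0.153, -0.37, -0.0, 0.0, 0.0, -0.628] [0.04, -0.398, -0.0, 0.0, 0.0, -0.628]
```

```bash
python3 -m crank '[[-0.285,-0.264,0.006,0,-0.011,-0.39],[-0.285,-0.264,0.006,0,-0.011,-0.39],[-0.285,-0.264,0.006,0,-0.011,-0.39],[-0.285,-0.264,0.006,0,-0.011,-0.39]]' >/dev/null; python3 -m crank '[[-0.192,-0.338,0.008,0,-0.011,-0.39],[-0.192,-0.338,0.008,0,-0.011,-0.39],[-0.192,-0.338,0.008,0,-0.011,-0.39],[-0.192,-0.338,0.008,0,-0.011,-0.39]]' >/dev/null; python3 -m crank '[[-0.153,-0.37,0,0,0,-0.628],[-0.153,-0.37,0,0,0,-0.628],[-0.153,-0.37,0,0,0,-0.628],[-0.153,-0.37,0,0,0,-0.628],[-0.153,-0.37,0,0,0,-0.628]]' >/dev/null; python3 -m crank '[[0.04,-0.398,0,0,0,-0.628],[0.04,-0.398,0,0,0,-0.628],[0.04,-0.398,0,0,0,-0.628],[0.04,-0.398,0,0,0,-0.628],[0.04,-0.398,0,0,0,-0.628]]' |head -3;python3 -m crank '[[0,0,0,0,0,0],[0,0,0,0,0,0]]'>/dev/null; python3 look.py yel1; python3 plan.py .4510 .1411 .06 34.5
```

```text
clock: 34.32
ee_pos: [0.4477, 0.1428, 0.1473]
orientation: [0.954, 0.299, -0.003, -0.003]
red None
blue None
yellow {'c': [451.1, 142.7], 'size': [57.3, 16.1], 'long_axis_deg': 34.6, 'z': 40.4, 'mean': [452.7, 143.7], 'n': 1612}
blade {'c': [462.0, 170.5], 'size': [108.1, 50.2], 'long_axis_deg': 10.8, 'z': 5.5, 'mean': [476.1, 171.6], 'n': 4253}
[0.4482 0.1397 0.1475] 34.5333
at [0.4482 0.1397 0.1475] yaw 34.07
[0.012, 0.003, 0.291, -0.008, 0.006, -0.01]
```

```bash
python3 -m crank '[[0.015,-0.001,0.291,-0.008,0.006,-0.012],[0.015,-0.001,0.291,-0.008,0.006,-0.012],[0.015,-0.001,0.291,-0.008,0.006,-0.012],[0.015,-0.001,0.291,-0.008,0.006,-0.012]]' >/dev/null; python3 -m crank '[[0,0,0.05,0,0,0],[0,0,0.105,0,0,0],[0,0,0.105,0,0,0],[0,0,0.105,0,0,0]]'|head -4; python3 -m crank '[[0,0,0,0,0,0],[0,0,0,0,0,0],[0,0,0,0,0,0],[0,0,0,0,0,0],[0,0,0,0,0,0]]' 1 80; python3 -m crank '[[0,0,0,0,0,0],[0,0,0,0,0,0]]'>/dev/null; python3 -m crank '[[0,0,-0.1,0,0,0],[0,0,-0.2,0,0,0],[0,0,-0.3,0,0,0],[0,0,-0.3,0,0,0]]'; python3 plan.py .475 -.03 .115 3 .4453 -.2087 .11 -57.2
```

```text
clock: 35.2
ee_pos: [0.4516, 0.1448, 0.0307]
orientation: [0.954, 0.301, 0.001, -0.0]
force: [-0.1, -1.0, 0.8]
clock: 35.62
ee_pos: [0.4524, 0.1452, 0.0311]
orientation: [0.954, 0.301, 0.002, 0.0]
force: [-0.6, -1.1, 7.9]
width: 0.194
gripper_force: 79.1
clock: 36.12
ee_pos: [0.454, 0.1464, 0.1255]
orientation: [0.953, 0.302, 0.005, 0.0]
force: [1.1, -0.5, -0.1]
width: 0.199
gripper_force: 78.1
at [0.454  0.1464 0.1255] yaw 35.1
[-0.141, 0.261, 0.017, 0.0, -0.007, 0.357] [-0.063, 0.289, 0.018, 0.0, -0.007, 0.357] 
[-0.065, 0.295, 0.008, -0.0, -0.0, 0.669] [0.092, 0.288, 0.008, -0.0, -0.0, 0.669]
```

```bash
python3 -m crank '[[-0.141,0.261,0.017,0,-0.007,0.357],[-0.141,0.261,0.017,0,-0.007,0.357],[-0.141,0.261,0.017,0,-0.007,0.357],[-0.141,0.261,0.017,0,-0.007,0.357]]' |tail -2; python3 -m crank '[[-0.063,0.289,0.018,0,-0.007,0.357],[-0.063,0.289,0.018,0,-0.007,0.357],[-0.063,0.289,0.018,0,-0.007,0.357],[-0.063,0.289,0.018,0,-0.007,0.357]]' >/dev/null; python3 -m crank '[[-0.065,0.295,0.008,0,0,0.669],[-0.065,0.295,0.008,0,0,0.669],[-0.065,0.295,0.008,0,0,0.669],[-0.065,0.295,0.008,0,0,0.669],[-0.065,0.295,0.008,0,0,0.669]]' >/dev/null; python3 -m crank '[[0.092,0.288,0.008,0,0,0.669],[0.092,0.288,0.008,0,0,0.669],[0.092,0.288,0.008,0,0,0.669],[0.092,0.288,0.008,0,0,0.669],[0.092,0.288,0.008,0,0,0.669]]' ;python3 -m crank '[[0,0,0,0,0,0],[0,0,0,0,0,0],[0,0,0,0,0,0]]'>/dev/null; python3 held.py yel2 yellow; python3 pitch.py
```

```text
width: 0.194
gripper_force: 78.1
clock: 37.62
ee_pos: [0.4422, -0.2096, 0.1047]
orientation: [0.877, -0.48, -0.003, 0.003]
force: [0.1, 0.9, -0.5]
width: 0.195
gripper_force: 78.3
z [ 0.4421 -0.2094  0.1046] t 37.9167
blade {'c': [468.6, -251.4], 'size': [59.6, 113.8], 'long_axis_deg': -57.5, 'z': 78.6, 'mean': [475.2, -261.9], 'n': 28440}
grip {'c': [440.8, -207.9], 'size': [17.1, 59.1], 'long_axis_deg': -57.3, 'z': 113.7, 'mean': [443.4, -211.5], 'n': 5368}
roof red {'c': [560.7, -229.9], 'size': [1.8, 56.8], 'long_axis_deg': -57.2, 'z': 43.7, 'mean': [561.8, -231.6], 'n': 970}
roof yellow None
roof blue {'c': [417.5, -323.0], 'size': [2.0, 56.1], 'long_axis_deg': -57.1, 'z': 44.0, 'mean': [418.9, -325.2], 'n': 808}
grad along heading -0.00578120500326588 lateral -0.009942696715170915 rms 0.0006285313006623526 blade top z under TCP 0.07893166288048845 tcp [ 0.44196071 -0.20970094  0.10461303] yaw -57.03478603964907 16734
```

```bash
python3 plan.py .4447 -.2079 .0619 -56.9
```

```text
at [ 0.442  -0.2097  0.1046] yaw -57.03
[0.0, -0.012, 0.142, 0.012, 0.004, -0.003]
```

```bash
python3 -m crank '[[0,-0.006,0.04,0.012,0.006,-0.003],[0,-0.012,0.08,0.012,0.006,-0.003],[0,-0.012,0.12,0.012,0.006,-0.003],[0,-0.012,0.142,0.012,0.006,-0.003],[0,-0.012,0.142,0.012,0.006,-0.003]]'|head -4; python3 -m crank '[[0.005,0,0,0,0,0],[0.01,0,0,0,0,0],[0.02,0,0,0,0,0],[0.03,0,0,0,0,0],[0.03,0,0,0,0,0]]';  python3 pitch.py; python3 held.py yel3 yellow | head -3
```

```text
clock: 38.38
ee_pos: [0.4439, -0.2082, 0.0609]
orientation: [0.879, -0.477, 0.0, 0.001]
force: [-0.1, -0.7, -0.6]
clock: 38.8
ee_pos: [0.4498, -0.2171, 0.0624]
orientation: [0.878, -0.478, 0.001, 0.001]
force: [0.4, -0.0, -0.4]
width: 0.194
gripper_force: 78.4
grad along heading 0.0004534252063409656 lateral -0.00020722211663812116 rms 0.0006232273814330082 blade top z under TCP 0.03669940250750896 tcp [ 0.44952779 -0.21673697  0.06228073] yaw -57.14780512623249 19707
z [ 0.4494 -0.2164  0.0622] t 38.9
blade {'c': [477.4, -259.3], 'size': [66.1, 116.4], 'long_axis_deg': -59.3, 'z': 36.6, 'mean': [482.8, -269.6], 'n': 28394}
grip {'c': [448.2, -215.5], 'size': [17.1, 59.3], 'long_axis_deg': -57.6, 'z': 71.3, 'mean': [450.6, -219.0], 'n': 5337}
```

```bash
python3 -m crank '[[0.01,-0.003,0,0,0,-0.004],[0.02,-0.003,0,0,0,-0.004],[0.03,-0.003,0,0,0,-0.004],[0.04,-0.003,0,0,0,-0.004],[0.04,-0.003,0,0,0,-0.004]]'|head -4;python3 -m crank '[[0.01,0,0,0,0,0],[0.02,0,0,0,0,0],[0.03,0,0,0,0,0],[0.04,0,0,0,0,0],[0.05,0,0,0,0,0]]'; python3 -m crank '[[0.015,0,0,0,0,0],[0.03,0,0,0,0,0],[0.045,0,0,0,0,0],[0.06,0,0,0,0,0],[0.06,0,0,0,0,0]]'|head -4
```

```text
clock: 39.32
ee_pos: [0.4568, -0.2265, 0.062]
orientation: [0.879, -0.477, 0.001, 0.001]
force: [-0.3, -0.3, -0.8]
clock: 39.73
ee_pos: [0.4648, -0.2387, 0.062]
orientation: [0.879, -0.477, 0.001, 0.0]
force: [0.1, -0.8, -0.8]
width: 0.194
gripper_force: 78.4
clock: 40.15
ee_pos: [0.4749, -0.2545, 0.0621]
orientation: [0.879, -0.477, 0.001, 0.001]
force: [0.2, -0.1, -0.7]
```

```bash
python3 -m crank '[[0.02,0,0,0,0,0],[0.04,0,0,0,0,0],[0.06,0,0,0,0,0],[0.08,0,0,0,0,0],[0.08,0,0,0,0,0]]'|head -4;python3 -m crank '[[0.004,0,0,0,0,0],[0.008,0,0,0,0,0],[0.012,0,0,0,0,0],[0.012,0,0,0,0,0]]'|head -4;python3 -m crank '[[0.004,0,0,0,0,0],[0.008,0,0,0,0,0],[0.008,0,0,0,0,0]]'|head -4;python3 -m crank '[[0.004,0,0,0,0,0],[0.006,0,0,0,0,0],[0.006,0,0,0,0,0]]'|sed -n 2,4p
```

```text
clock: 40.57
ee_pos: [0.4882, -0.275, 0.0622]
orientation: [0.879, -0.477, 0.001, 0.001]
force: [0.2, -0.9, -0.9]
clock: 40.9
ee_pos: [0.4896, -0.2766, 0.0621]
orientation: [0.879, -0.477, 0.001, 0.0]
force: [-0.3, 0.2, -1.1]
clock: 41.15
ee_pos: [0.4909, -0.2786, 0.0621]
orientation: [0.879, -0.477, 0.001, 0.0]
force: [-0.4, -1.3, -0.8]
ee_pos: [0.491, -0.2788, 0.0616]
orientation: [0.879, -0.476, -0.001, 0.0]
force: [-3.9, 4.5, 0.8]
```

```bash
python3 -m crank '[[0.003,0,0,0,0,0],[0.006,0,0,0,0,0],[0.006,0,0,0,0,0]]'|sed -n 2,4p; python3 -m crank '[[0,0,0,0,0,0],[0,0,0,0,0,0],[0,0,0,0,0,0],[0,0,0,0,0,0]]' 0.5|tail -2; python3 -m crank '[[-0.005,0,-0.1,0,0,0],[-0.015,0,-0.2,0,0,0],[-0.015,0,-0.3,0,0,0],[-0.015,0,-0.3,0,0,0]]' |head -3; python3 - <<'E'
from det import *
p,d,W=cloud('wrist');C=col(p); print(rect(W,C['yellow'],.062,.08), rect(W,C['yellow'],.036,.05))
E
python3 plan.py .60 .10 .27 -8
```

```text
ee_pos: [0.4911, -0.279, 0.061]
orientation: [0.879, -0.476, -0.002, -0.0]
force: [-5.7, 7.4, 0.8]
width: 0.504
gripper_force: 0.0
clock: 42.32
ee_pos: [0.4934, -0.2794, 0.1589]
orientation: [0.879, -0.477, 0.006, 0.0]
{'c': [489.8, -277.4], 'size': [16.3, 57.9], 'long_axis_deg': -57.3, 'z': 69.3, 'mean': [490.8, -278.7], 'n': 1820} {'c': [530.7, -341.5], 'size': [76.7, 72.7], 'long_axis_deg': 32.9, 'z': 43.5, 'mean': [531.7, -343.1], 'n': 11666}
at [ 0.4925 -0.279   0.1562] yaw -56.96
[-0.287, -0.33, -0.128, 0.0, -0.004, -0.363] [-0.183, -0.398, -0.127, 0.0, -0.004, -0.363] [-0.064, -0.433, -0.127, 0.0, -0.004, -0.363]
```

Yellow home. Survey the tins, buffer and plinth.

```bash
python3 -m crank '[[-0.287,-0.33,-0.128,0,-0.004,-0.363],[-0.287,-0.33,-0.128,0,-0.004,-0.363],[-0.287,-0.33,-0.128,0,-0.004,-0.363],[-0.287,-0.33,-0.128,0,-0.004,-0.363]]' >/dev/null; python3 -m crank '[[-0.183,-0.398,-0.127,0,-0.004,-0.363],[-0.183,-0.398,-0.127,0,-0.004,-0.363],[-0.183,-0.398,-0.127,0,-0.004,-0.363],[-0.183,-0.398,-0.127,0,-0.004,-0.363]]' >/dev/null; python3 -m crank '[[-0.064,-0.433,-0.127,0,-0.004,-0.363],[-0.064,-0.433,-0.127,0,-0.004,-0.363],[-0.064,-0.433,-0.127,0,-0.004,-0.363],[-0.064,-0.433,-0.127,0,-0.004,-0.363],[-0.064,-0.433,-0.127,0,-0.004,-0.363]]' 0 |head -3; python3 -m crank '[[0,0,0,0,0,0],[0,0,0,0,0,0],[0,0,0,0,0,0]]' >/dev/null
python3 - <<'E'
from det import *
p,d,W=cloud('wrist');cv2.imwrite('pics/tins.png',p[...,::-1]);np.save('tins.npy',W)
Z=W[...,2]; m=(Z>.007)&(Z<.06)&(np.arange(384)<265)[:,None]
n,l,st,_=cv2.connectedComponentsWithStats(m.astype(np.uint8))
for k in range(1,n):
    if st[k,4]>800:
        zt=np.percentile(Z[l==k],90); lo=.5*zt
        print(st[k].tolist(),rect(W,(l==k),lo,.06), rect(W,l==k,.03,.06) if zt>.035 else '')
E
```

```text
clock: 43.45
ee_pos: [0.5985, 0.1067, 0.2668]
orientation: [0.998, -0.066, -0.003, -0.003]
[282, 25, 81, 99, 4156] {'c': [669.9, 17.0], 'size': [81.4, 48.5], 'long_axis_deg': 24.0, 'z': 23.0, 'mean': [671.4, 17.3], 'n': 3692} 
[179, 61, 59, 84, 3716] {'c': [658.9, 139.5], 'size': [18.4, 60.9], 'long_axis_deg': -0.1, 'z': 44.1, 'mean': [660.2, 139.1], 'n': 1106} {'c': [658.9, 139.5], 'size': [18.4, 60.9], 'long_axis_deg': -0.1, 'z': 44.1, 'mean': [660.1, 139.3], 'n': 1073}
[67, 122, 81, 84, 3534] {'c': [609.2, 266.0], 'size': [81.0, 49.9], 'long_axis_deg': 16.1, 'z': 22.6, 'mean': [610.8, 265.2], 'n': 3031} 
[71, 211, 44, 54, 2148] {'c': [515.5, 316.7], 'size': [49.3, 72.1], 'long_axis_deg': -16.7, 'z': 12.3, 'mean': [517.8, 316.3], 'n': 1907}
```

View pics/tins.png

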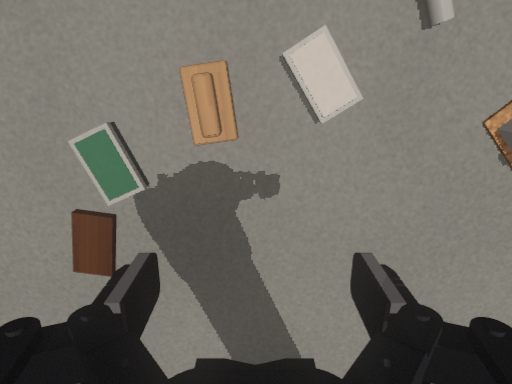

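```bash
python3 plan.py .53 .317 .18 -16
```

```text
at [0.5982 0.0991 0.2661] yaw -8.11
[-0.163, -0.343, 0.145, -0.0, 0.005, 0.088] [-0.186, -0.331, 0.144, -0.0, 0.005, 0.088]
```

```bash
python3 -m crank '[[-0.163,-0.343,0.145,0,0.005,0.088],[-0.163,-0.343,0.145,0,0.005,0.088],[-0.163,-0.343,0.145,0,0.005,0.088],[-0.163,-0.343,0.145,0,0.005,0.088]]' >/dev/null; python3 -m crank '[[-0.186,-0.331,0.144,0,0.005,0.088],[-0.186,-0.331,0.144,0,0.005,0.088],[-0.186,-0.331,0.144,0,0.005,0.088],[-0.186,-0.331,0.144,0,0.005,0.088],[-0.186,-0.331,0.144,0,0.005,0.088]]' >/dev/null; python3 -m crank '[[0,0,0,0,0,0],[0,0,0,0,0,0],[0,0,0,0,0,0]]'|head -3
cat > flat.py <<'E'
from det import *
import sys
p,d,W=cloud('wrist');cv2.imwrite(f'pics/{sys.argv[1]}.png',p[...,::-1]);np.save(f'{sys.argv[1]}.npy',W)
Z=W[...,2]; m=(Z>.006)&(Z<.1)&(np.arange(384)<int(sys.argv[2]) if len(sys.argv)>2 else np.arange(384)<255)[:,None]
n,l,st,_=cv2.connectedComponentsWithStats(m.astype(np.uint8))
for k in range(1,n):
    if st[k,4]>800:
        zt=np.percentile(Z[l==k],90)
        for lo,hi in ([(zt-.006,zt+.006)] + ([(.012,.028)] if zt>.035 else [])): print(st[k].tolist(),rect(W,l==k,lo,hi))
s=bot.sense();print(np.round(s['ee_pos'],4),s['clock'],s['qpos'][6],s['width'])
E
python3 flat.py plinth
```

```text
clock: 44.75
ee_pos: [0.5309, 0.3167, 0.1815]
orientation: [0.99, -0.14, 0.001, -0.001]
[401, 0, 74, 24, 979] {'c': [619.1, 144.1], 'size': [48.1, 13.2], 'long_axis_deg': 73.7, 'z': 20.4, 'mean': [622.6, 149.3], 'n': 694}
[233, 2, 107, 130, 6985] {'c': [609.2, 266.8], 'size': [82.1, 48.2], 'long_axis_deg': 16.1, 'z': 22.9, 'mean': [610.6, 266.9], 'n': 6285}
[0, 43, 105, 104, 5816] {'c': [638.9, 430.2], 'size': [19.0, 56.8], 'long_axis_deg': -12.1, 'z': 94.1, 'mean': [638.3, 425.9], 'n': 726}
[0, 43, 105, 104, 5816] {'c': [640.7, 426.1], 'size': [11.2, 47.1], 'long_axis_deg': -6.6, 'z': 19.5, 'mean': [638.9, 424.3], 'n': 272}
[231, 150, 56, 88, 4674] {'c': [509.5, 319.4], 'size': [48.3, 83.2], 'long_axis_deg': -16.4, 'z': 12.5, 'mean': [511.4, 318.7], 'n': 4283}
[0.5307 0.317  0.1815] 44.8 -2.5714597881198906 1.0001674920157422
```

```bash
python3 plan.py .6092 .2668 .06 16.1 .6092 .2668 .018 16.1 .6092 .2668 .09 16.1 .5095 .3194 .09 -16.4
```

```text
at [0.5307 0.317  0.1815] yaw -16.02
[0.148, 0.045, 0.203, -0.001, -0.001, -0.357] [0.131, 0.084, 0.203, -0.001, -0.001, -0.357] 
[-0.0, -0.0, 0.14, 0.0, -0.0, -0.0] 
[-0.0, -0.0, -0.24, -0.0, 0.0, 0.0] 
[-0.135, -0.13, 0.0, 0.0, 0.0, 0.361] [-0.166, -0.087, 0.0, 0.0, 0.0, 0.361]
```

```bash
python3 -m crank '[[0.148,0.045,0.203,0,0,-0.357],[0.148,0.045,0.203,0,0,-0.357],[0.148,0.045,0.203,0,0,-0.357],[0.148,0.045,0.203,0,0,-0.357]]' 0 >/dev/null; python3 -m crank '[[0.131,0.084,0.1,0,0,-0.357],[0.131,0.084,0.203,0,0,-0.357],[0.131,0.084,0.203,0,0,-0.357],[0.131,0.084,0.203,0,0,-0.357],[0.131,0.084,0.203,0,0,-0.357]]' |head -3; python3 -m crank '[[0,0,0.05,0,0,0],[0,0,0.1,0,0,0],[0,0,0.14,0,0,0],[0,0,0.14,0,0,0],[0,0,0.14,0,0,0]]' |head -4;  python3 -m crank '[[0,0,0,0,0,0],[0,0,0,0,0,0],[0,0,0,0,0,0],[0,0,0,0,0,0],[0,0,0,0,0,0]]' 1 60; python3 -m crank '[[0,0,0,0,0,0],[0,0,0,0,0,0]]' ; python3 -m crank '[[0,0,-0.06,0,0,0],[0,0,-0.12,0,0,0],[0,0,-0.18,0,0,0],[0,0,-0.24,0,0,0],[0,0,-0.24,0,0,0]]'; python3 plan.py .5095 .3194 .09 -16.4
```

```text
clock: 45.55
ee_pos: [0.6083, 0.2698, 0.0607]
orientation: [0.99, 0.14, 0.001, -0.002]
clock: 45.97
ee_pos: [0.6074, 0.269, 0.0167]
orientation: [0.99, 0.142, -0.0, -0.001]
force: [0.7, 0.5, -0.1]
clock: 46.38
ee_pos: [0.6088, 0.2692, 0.0184]
orientation: [0.99, 0.141, 0.002, -0.001]
force: [0.2, -0.0, 5.5]
width: 0.572
gripper_force: 63.7
clock: 46.55
ee_pos: [0.6088, 0.2691, 0.0183]
orientation: [0.99, 0.141, 0.002, -0.001]
force: [-1.0, -0.7, 5.5]
width: 0.573
gripper_force: 63.8
clock: 46.97
ee_pos: [0.6098, 0.2697, 0.0933]
orientation: [0.99, 0.141, 0.003, -0.002]
force: [0.2, 0.2, -0.3]
width: 0.568
gripper_force: 63.1
at [0.6098 0.2697 0.0933] yaw 16.26
[-0.137, -0.126, 0.005, -0.003, -0.004, 0.363] [-0.167, -0.083, 0.005, -0.003, -0.004, 0.363]
```

```bash
python3 -m crank '[[-0.137,-0.126,0.005,-0.003,-0.004,0.363],[-0.137,-0.126,0.005,-0.003,-0.004,0.363],[-0.137,-0.126,0.005,-0.003,-0.004,0.363],[-0.137,-0.126,0.005,-0.003,-0.004,0.363]]' >/dev/null; python3 -m crank '[[-0.167,-0.083,0.005,-0.003,-0.004,0.363],[-0.167,-0.083,0.005,-0.003,-0.004,0.363],[-0.167,-0.083,0.005,-0.003,-0.004,0.363],[-0.167,-0.083,0.005,-0.003,-0.004,0.363],[-0.167,-0.083,0.005,-0.003,-0.004,0.363]]'; python3 -m crank '[[0,0,0,0,0,0],[0,0,0,0,0,0],[0,0,0,0,0,0]]' >/dev/null; cat > ht.py <<'E'
from det import *
import sys
p,d,W=cloud('wrist');s=bot.sense();cv2.imwrite(f'pics/{sys.argv[1]}.png',p[...,::-1]);np.save(f'{sys.argv[1]}.npy',W)
z=s['ee_pos'][2]; Z=W[...,2]; cc=(abs(np.arange(512)-255)<130)[None]
print(np.round(s['ee_pos'],4),s['clock'],s['width'])
m=cc&(abs(Z-z-.004)<.005)&(np.arange(384)<330)[:,None]
q=W[m]; P=R.from_quat(s['orientation']).inv().apply(q-s['ee_pos'])*1000
print('top in tool x',np.percentile(P[:,0],[1,99]).round(1),'y',np.percentile(P[:,1],[1,50,99]).round(1),'z',np.median(P[:,2]).round(1),len(q))
print(rect(W,m,0,1))
E
python3 ht.py g2
```

```text
clock: 47.72
ee_pos: [0.5088, 0.3174, 0.0858]
orientation: [0.99, -0.142, -0.002, 0.002]
force: [-0.2, -0.3, -0.8]
width: 0.571
gripper_force: 63.0
[0.5085 0.3178 0.0861] 48.0167 0.5695641472463312
top in tool x [-22.5  42.3] y [-29.8   0.4  30.3] z -4.4 18942
{'c': [516.4, 311.4], 'size': [68.0, 66.8], 'long_axis_deg': 73.3, 'z': 90.4, 'mean': [520.3, 314.0], 'n': 17453}
```

View pics/g2.png

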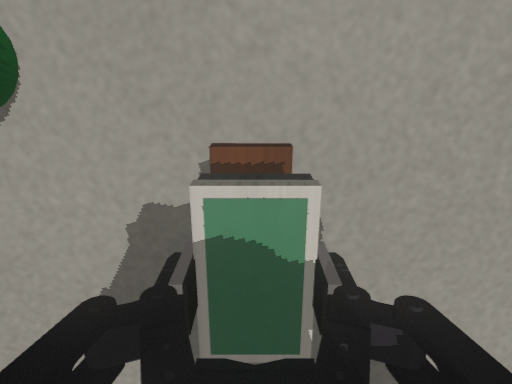

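```bash
python3 - <<'E'
from det import *
W=np.load('g2.npy');Z=W[...,2]
m=(Z>.009)&(Z<.0155); m[:130]=0;m[180:]=0;m[:,:190]=0;m[:,310:]=0
u=np.array([np.cos(np.radians(-16.4)),np.sin(np.radians(-16.4))]);n=np.array([-u[1],u[0]])
q=W[m][:,:2]*1000-[509.5,319.4]; print(len(q),np.percentile(q@u,[1,98,99.5]),np.percentile(q@n,[.5,2,98,99.5]),np.median(Z[m]))
s=bot.sense()
T=W[(Z>.085)&(Z<.096)&(np.arange(384)<250)[:,None]&(abs(np.arange(512)-255)<66)]
q=T[:,:2]*1000-[509.5,319.4]; print('tin',np.percentile(q@u,[99,99.8]),np.percentile(q@n,[.3,2,98,99.7]))
E
python3 plan.py .5092 .3195 .05 -16.4 .5092 .3195 .0305 -16.4
```

```text
2305 [25.33366594 41.89952596 41.99588721] [-24.70740584 -23.94765731  23.99888526  24.76070524] 0.012455734659146733
tin [41.8896715  42.06672923] [-26.90484846 -26.09703943  21.7964714   22.70855691]
at [0.5085 0.3178 0.0861] yaw -16.41
[0.001, -0.007, 0.12, 0.006, 0.005, -0.0] 
[-0.0, -0.0, 0.065, 0.0, -0.0, 0.0]
```

```bash
python3 -m crank '[[0,-0.007,0.04,0.006,0.005,0],[0,-0.007,0.08,0.006,0.005,0],[0,-0.007,0.12,0.006,0.005,0],[0,-0.007,0.12,0.006,0.005,0],[0,-0.007,0.12,0.006,0.005,0]]'|head -4; python3 - <<'E'
from det import *
p,d,W=cloud('wrist');Z=W[...,2];s=bot.sense();z=s['ee_pos'][2]
u=np.array([np.cos(np.radians(-16.4)),np.sin(np.radians(-16.4))]);n=np.array([-u[1],u[0]])
T=W[(abs(Z-z-.0044)<.005)&(np.arange(384)<250)[:,None]&(abs(np.arange(512)-255)<66)]
q=T[:,:2]*1000-[509.5,319.4]; print('tin',np.percentile(q@u,[99,99.8]),np.percentile(q@n,[.3,2,98,99.7]),np.median(T[:,2]))
print(s['ee_pos'])
E
python3 plan.py .5092 .3195 .0305 -16.4
```

```text
clock: 48.43
ee_pos: [0.5076, 0.3196, 0.0489]
orientation: [0.99, -0.143, -0.001, 0.001]
force: [0.1, -0.5, -0.8]
tin [40.32057482 40.49498566] [-25.37815493 -24.55951018  23.39606125  24.25628716] 0.053194160107972385
[0.50810903 0.32011123 0.04983185]
at [0.5081 0.3201 0.0498] yaw -16.39
[0.004, 0.001, 0.064, 0.001, 0.001, 0.0]
```

```bash
python3 -m crank '[[0.004,-0.001,0.02,0.001,0.001,0],[0.004,-0.001,0.035,0.001,0.001,0],[0.004,-0.001,0.05,0.001,0.001,0],[0.004,-0.001,0.061,0.001,0.001,0],[0.004,-0.001,0.061,0.001,0.001,0]]'|head -4;python3 -m crank '[[0,0,0,0,0,0],[0,0,0,0,0,0],[0,0,0,0,0,0]]'|head -4; python3 -m crank '[[0,0,0,0,0,0],[0,0,0,0,0,0],[0,0,0,0,0,0]]' 0.1; python3 -m crank '[[0,0,-0.1,0,0,0],[0,0,-0.2,0,0,0],[0,0,-0.3,0,0,0],[0,0,-0.4,0,0,0],[0,0,-0.4,0,0,0]]' >/dev/null;  python3 flat.py g3 330; python3 plan.py .56 .20 .17 -2 .665 .017 .15 24
```

```text
clock: 48.9
ee_pos: [0.5091, 0.3199, 0.031]
orientation: [0.99, -0.143, -0.0, -0.0]
force: [-0.1, -0.9, -0.8]
clock: 49.15
ee_pos: [0.5097, 0.3204, 0.0322]
orientation: [0.99, -0.143, 0.001, -0.001]
force: [-0.5, -0.0, -0.2]
clock: 49.4
ee_pos: [0.5097, 0.3204, 0.0323]
orientation: [0.99, -0.143, 0.001, -0.001]
force: [0.1, 0.4, -0.1]
width: 0.898
gripper_force: 0.0
[0, 11, 91, 109, 7471] {'c': [631.6, 429.0], 'size': [11.5, 47.0], 'long_axis_deg': -27.8, 'z': 91.4, 'mean': [631.1, 426.6], 'n': 842}
[0, 11, 91, 109, 7471] {'c': [635.9, 429.6], 'size': [16.9, 54.4], 'long_axis_deg': -18.9, 'z': 19.7, 'mean': [635.2, 425.9], 'n': 446}
[227, 133, 67, 108, 6820] {'c': [509.5, 320.1], 'size': [48.5, 83.3], 'long_axis_deg': -16.4, 'z': 34.9, 'mean': [511.8, 319.5], 'n': 6027}
[227, 133, 67, 108, 6820] {'c': [547.7, 303.7], 'size': [2.4, 0.1], 'long_axis_deg': 75.5, 'z': 12.9, 'mean': [547.7, 303.7], 'n': 4}
[0.5112 0.3217 0.1562] 49.8667 -2.604642209623485 0.9031877497938817
at [0.5112 0.3217 0.1562] yaw -16.39
[0.271, 0.343, -0.047, -0.008, -0.008, -0.32] 
[0.186, 0.299, 0.033, -0.0, 0.0, -0.289] [0.114, 0.333, 0.033, -0.0, 0.0, -0.289]
```

```bash
python3 -m crank '[[0.271,0.343,-0.047,-0.008,-0.008,-0.32],[0.271,0.343,-0.047,-0.008,-0.008,-0.32],[0.271,0.343,-0.047,-0.008,-0.008,-0.32],[0.271,0.343,-0.047,-0.008,-0.008,-0.32]]' 0 >/dev/null; python3 -m crank '[[0.186,0.299,0.033,0,0,-0.289],[0.186,0.299,0.033,0,0,-0.289],[0.186,0.299,0.033,0,0,-0.289],[0.186,0.299,0.033,0,0,-0.289]]' >/dev/null;  python3 -m crank '[[0.114,0.333,0.033,0,0,-0.289],[0.114,0.333,0.033,0,0,-0.289],[0.114,0.333,0.033,0,0,-0.289],[0.114,0.333,0.033,0,0,-0.289],[0.114,0.333,0.033,0,0,-0.289]]' >/dev/null; python3 -m crank '[[0,0,0,0,0,0],[0,0,0,0,0,0],[0,0,0,0,0,0]]'|head -3; python3 flat.py w1; python3 plan.py .67 .017 .06 24 .67 .017 .018 24
```

```text
clock: 51.2
ee_pos: [0.6632, 0.0172, 0.1464]
orientation: [0.978, 0.209, -0.003, 0.001]
[342, 32, 170, 172, 10097] {'c': [742.6, -85.0], 'size': [80.2, 129.4], 'long_axis_deg': -77.7, 'z': 20.8, 'mean': [761.2, -82.3], 'n': 6498}
[57, 59, 100, 128, 8074] {'c': [659.8, 139.3], 'size': [61.7, 18.6], 'long_axis_deg': 0.3, 'z': 44.1, 'mean': [661.0, 138.8], 'n': 2371}
[57, 59, 100, 128, 8074] {'c': [660.0, 139.5], 'size': [49.0, 82.2], 'long_axis_deg': -0.3, 'z': 20.3, 'mean': [668.0, 132.4], 'n': 3679}
[225, 123, 69, 107, 6791] {'c': [670.4, 16.7], 'size': [83.5, 48.4], 'long_axis_deg': 24.1, 'z': 22.9, 'mean': [672.6, 17.4], 'n': 6160}
[0.6632 0.0169 0.1465] 51.25 -1.3753735769160438 0.9978420297132486
at [0.6632 0.0169 0.1465] yaw 24.13
[0.023, 0.009, 0.288, 0.001, 0.009, 0.003] 
[0.0, -0.0, 0.14, 0.0, 0.0, -0.0]
```

```bash
python3 -m crank '[[0.023,0.01,0.1,0,0.009,0.003],[0.023,0.01,0.2,0,0.009,0.003],[0.023,0.01,0.288,0,0.009,0.003],[0.023,0.01,0.288,0,0.009,0.003]]' |head -3; python3 -m crank '[[0,0,0.05,0,0,0],[0,0,0.1,0,0,0],[0,0,0.14,0,0,0],[0,0,0.14,0,0,0],[0,0,0.14,0,0,0]]' |head -4;  python3 -m crank '[[0,0,0,0,0,0],[0,0,0,0,0,0],[0,0,0,0,0,0],[0,0,0,0,0,0],[0,0,0,0,0,0]]' 1 60; python3 -m crank '[[0,0,0,0,0,0],[0,0,0,0,0,0]]' ; python3 -m crank '[[0,0,-0.08,0,0,0],[0,0,-0.16,0,0,0],[0,0,-0.24,0,0,0],[0,0,-0.32,0,0,0],[0,0,-0.32,0,0,0]]'; python3 plan.py .58 .2 .115 4 .5095 .3197 .115 -16.4
```

```text
clock: 51.58
ee_pos: [0.6666, 0.0153, 0.0538]
orientation: [0.978, 0.208, -0.005, -0.0]
clock: 52.0
ee_pos: [0.6705, 0.0152, 0.0183]
orientation: [0.978, 0.207, -0.0, 0.001]
force: [-0.1, 0.1, 0.5]
clock: 52.42
ee_pos: [0.6715, 0.015, 0.0193]
orientation: [0.978, 0.207, 0.001, 0.001]
force: [-1.0, -1.3, 5.6]
width: 0.574
gripper_force: 63.8
clock: 52.58
ee_pos: [0.6715, 0.015, 0.0194]
orientation: [0.978, 0.207, 0.001, 0.001]
force: [0.1, -0.1, 6.6]
width: 0.574
gripper_force: 63.8
clock: 53.0
ee_pos: [0.6733, 0.0155, 0.12]
orientation: [0.978, 0.207, 0.004, 0.001]
force: [0.9, -0.3, -0.5]
width: 0.568
gripper_force: 63.0
at [0.6733 0.0155 0.12  ] yaw 23.88
[-0.018, -0.344, 0.007, 0.002, -0.005, 0.221] [-0.077, -0.336, 0.007, 0.002, -0.005, 0.221] 
[-0.207, -0.414, -0.0, 0.0, 0.0, 0.453]
```

```bash
python3 -m crank '[[-0.018,-0.344,0.007,0.002,-0.005,0.221],[-0.018,-0.344,0.007,0.002,-0.005,0.221],[-0.018,-0.344,0.007,0.002,-0.005,0.221],[-0.018,-0.344,0.007,0.002,-0.005,0.221]]'|tail -2; python3 -m crank '[[-0.077,-0.336,0.007,0.002,-0.005,0.221],[-0.077,-0.336,0.007,0.002,-0.005,0.221],[-0.077,-0.336,0.007,0.002,-0.005,0.221],[-0.077,-0.336,0.007,0.002,-0.005,0.221]]' |tail -2; python3 -m crank '[[-0.207,-0.414,0,0,0,0.453],[-0.207,-0.414,0,0,0,0.453],[-0.207,-0.414,0,0,0,0.453],[-0.207,-0.414,0,0,0,0.453],[-0.207,-0.414,0,0,0,0.453]]'; python3 -m crank '[[0,0,0,0,0,0],[0,0,0,0,0,0],[0,0,0,0,0,0]]'|head -3; cat > tgt.py <<'E'
from det import *
import sys
# held block top is dz above TCP; prints its offset from the pile frame (mm): front edge-42, lateral centre, top z
dz=float(sys.argv[1]); C=np.array([509.5,319.8])
p,d,W=cloud('wrist');Z=W[...,2];s=bot.sense();z=s['ee_pos'][2]
u=np.array([np.cos(np.radians(-16.4)),np.sin(np.radians(-16.4))]);n=np.array([-u[1],u[0]])
m=(abs(Z-z-dz)<.005)&(np.arange(384)<250)[:,None]&(abs(np.arange(512)-255)<68); T=W[m]
q=T[:,:2]*1000-C; a,b=q@u,q@n; print('du',round(np.percentile(a,99.7)-42,2),'dn',np.round([np.percentile(b,.3),np.percentile(b,99.7),np.percentile(b,[.3,99.7]).mean()],2),'top',np.median(T[:,2]).round(4))
# heading from side edges
e=[]
for lo in np.arange(5,38,4):
    k=(a>lo)&(a<lo+4)
    if k.sum()>50: e.append((lo,np.percentile(b[k],1),np.percentile(b[k],99)))
e=np.array(e); print('yaw err deg',np.degrees([np.polyfit(e[:,0],e[:,i],1)[0] for i in (1,2)]).round(2))
print(np.round(s['ee_pos'],4),s['width'],s['clock'])
E
python3 tgt.py 0.004; python3 plan.py .5095 .3197 .07 -16.4
```

```text
width: 0.571
gripper_force: 62.9
width: 0.575
gripper_force: 62.9
clock: 54.08
ee_pos: [0.502, 0.3254, 0.1103]
orientation: [0.99, -0.138, -0.005, -0.001]
force: [-0.2, -0.5, -1.2]
width: 0.571
gripper_force: 62.9
clock: 54.33
ee_pos: [0.5075, 0.3173, 0.1099]
orientation: [0.99, -0.144, -0.004, 0.001]
du -0.81 dn [-28.1   21.58  -3.26] top 0.1131
yaw err deg [-0.42 -0.2 ]
[0.5076 0.3173 0.1099] 0.571548423996741 54.3833
at [0.5076 0.3173 0.1099] yaw -16.54
[0.005, -0.01, 0.133, 0.004, 0.009, -0.003]
```

```bash
python3 -m crank '[[0.003,-0.01,0.04,0.004,0.009,-0.006],[0.003,-0.01,0.08,0.004,0.009,-0.006],[0.003,-0.01,0.12,0.004,0.009,-0.006],[0.003,-0.01,0.133,0.004,0.009,-0.006],[0.003,-0.01,0.133,0.004,0.009,-0.006]]'|head -4;python3 -m crank '[[0,0,0,0,0,0],[0,0,0,0,0,0],[0,0,0,0,0,0]]'>/dev/null; python3 tgt.py 0.0035;  python3 plan.py .5095 .3197 .054 -16.4
```

```text
clock: 54.8
ee_pos: [0.507, 0.3204, 0.0681]
orientation: [0.99, -0.141, -0.002, 0.001]
force: [-0.0, 0.3, -0.7]
du -1.43 dn [-23.22  26.5    1.64] top 0.0743
yaw err deg [0.38 0.35]
[0.5083 0.322  0.0709] 0.5693486489730103 55.1
at [0.5083 0.322  0.0709] yaw -16.12
[0.006, 0.006, 0.056, -0.002, -0.0, 0.006]
```

```bash
python3 -m crank '[[0.005,0.0055,0.02,-0.002,0,0.008],[0.005,0.0055,0.035,-0.002,0,0.008],[0.005,0.0055,0.045,-0.002,0,0.008],[0.005,0.0055,0.045,-0.002,0,0.008],[0.005,0.0055,0.045,-0.002,0,0.008]]'|head -4;python3 -m crank '[[0,0,0,0,0,0],[0,0,0,0,0,0],[0,0,0,0,0,0]]'>/dev/null; python3 tgt.py 0.0035;  python3 plan.py .5095 .3197 .054 -16.4
```

```text
clock: 55.52
ee_pos: [0.5086, 0.3195, 0.0563]
orientation: [0.99, -0.143, -0.001, 0.001]
force: [-0.4, -0.7, -0.4]
du -0.2 dn [-25.21  24.43  -0.39] top 0.0603
yaw err deg [-0.3  -0.48]
[0.509  0.3198 0.0569] 0.5683995392797595 55.8167
at [0.509  0.3198 0.0569] yaw -16.48
[0.002, -0.0, 0.01, 0.001, 0.001, -0.002]
```

```bash
python3 -m crank '[[0.001,-0.001,0.006,0.001,0.001,-0.005],[0.001,-0.001,0.011,0.001,0.001,-0.005],[0.001,-0.001,0.011,0.001,0.001,-0.005],[0.001,-0.001,0.011,0.001,0.001,-0.005]]'|head -4; python3 -m crank '[[0,0,0.001,0,0,0],[0,0,0.001,0,0,0],[0,0,0.001,0,0,0]]'|head -4; python3 -m crank '[[0,0,0,0,0,0],[0,0,0,0,0,0],[0,0,0,0,0,0]]' 0.1; python3 -m crank '[[0,0,-0.1,0,0,0],[0,0,-0.2,0,0,0],[0,0,-0.3,0,0,0],[0,0,-0.4,0,0,0],[0,0,-0.4,0,0,0]]' >/dev/null;  python3 flat.py w3 330; python3 plan.py .56 .22 .19 -10 .648 .139 .165 0
```

```text
clock: 56.15
ee_pos: [0.5092, 0.3199, 0.0534]
orientation: [0.99, -0.141, 0.0, 0.0]
force: [0.2, 0.6, -1.0]
clock: 56.4
ee_pos: [0.5092, 0.3199, 0.0533]
orientation: [0.99, -0.141, 0.0, 0.0]
force: [-1.1, -0.3, 2.7]
clock: 56.65
ee_pos: [0.5093, 0.3199, 0.053]
orientation: [0.99, -0.141, 0.0, 0.0]
force: [0.4, 0.3, 0.3]
width: 0.903
gripper_force: 0.0
[0, 10, 102, 108, 6289] {'c': [634.8, 430.9], 'size': [18.0, 56.2], 'long_axis_deg': -22.3, 'z': 94.1, 'mean': [634.6, 427.0], 'n': 796}
[0, 10, 102, 108, 6289] {'c': [634.0, 430.2], 'size': [16.2, 54.3], 'long_axis_deg': -23.4, 'z': 19.8, 'mean': [634.0, 426.3], 'n': 343}
[226, 129, 67, 112, 7060] {'c': [509.3, 319.5], 'size': [48.7, 82.7], 'long_axis_deg': -16.1, 'z': 56.8, 'mean': [511.4, 319.1], 'n': 6118}
[226, 129, 67, 112, 7060] {'c': [554.7, 327.7], 'size': [0.8, 0.0], 'long_axis_deg': 68.3, 'z': 12.6, 'mean': [554.7, 327.7], 'n': 2}
[0.5109 0.3213 0.1771] 57.1167 -2.585876058178523 0.8993860610244009
at [0.5109 0.3213 0.1771] yaw -16.26
[0.252, 0.278, -0.043, -0.006, -0.007, -0.139] 
[0.336, 0.215, 0.083, 0.0, 0.0, -0.222]
```

Pile is square at (509.3, 319.5). Now the buffer.

```bash
python3 -m crank '[[0.252,0.278,-0.043,-0.006,-0.007,-0.139],[0.252,0.278,-0.043,-0.006,-0.007,-0.139],[0.252,0.278,-0.043,-0.006,-0.007,-0.139],[0.252,0.278,-0.043,-0.006,-0.007,-0.139]]' 0.5 >/dev/null; python3 -m crank '[[0.336,0.215,0.083,0,0,-0.222],[0.336,0.215,0.083,0,0,-0.222],[0.336,0.215,0.083,0,0,-0.222],[0.336,0.215,0.083,0,0,-0.222],[0.336,0.215,0.083,0,0,-0.222]]' >/dev/null; python3 -m crank '[[0,0,0,0,0,0],[0,0,0,0,0,0],[0,0,0,0,0,0]]'|head -3; python3 flat.py bu1; python3 plan.py .6595 .1393 .08 0 .6595 .1393 .0415 0
```

```text
clock: 58.12
ee_pos: [0.6456, 0.1395, 0.1611]
orientation: [1.0, 0.001, -0.003, 0.001]
[455, 0, 57, 50, 1991] {'c': [761.5, -29.8], 'size': [20.1, 32.4], 'long_axis_deg': -77.7, 'z': 20.5, 'mean': [761.4, -29.5], 'n': 1319}
[222, 111, 63, 102, 6069] {'c': [659.6, 140.3], 'size': [17.9, 61.4], 'long_axis_deg': -0.6, 'z': 44.3, 'mean': [661.4, 140.4], 'n': 1842}
[222, 111, 63, 102, 6069] {'c': [659.7, 140.5], 'size': [48.0, 82.0], 'long_axis_deg': -0.3, 'z': 20.4, 'mean': [666.2, 140.5], 'n': 3228}
[0.6457 0.1392 0.1613] 58.1667 -1.9492083000985945 0.4980263049582437
at [0.6457 0.1392 0.1613] yaw 0.12
[0.048, -0.001, 0.271, 0.004, 0.008, 0.003] 
[0.0, -0.0, 0.128, 0.0, 0.0, 0.0]
```

```bash
python3 -m crank '[[0.048,-0.005,0.1,0.004,0.008,0.009],[0.048,-0.005,0.2,0.004,0.008,0.009],[0.048,-0.005,0.271,0.004,0.008,0.009],[0.048,-0.005,0.271,0.004,0.008,0.009],[0.048,-0.005,0.271,0.004,0.008,0.009]]' |head -3; python3 -m crank '[[0,0,0.05,0,0,0],[0,0,0.1,0,0,0],[0,0,0.128,0,0,0],[0,0,0.128,0,0,0],[0,0,0.128,0,0,0]]' |head -4;  python3 -m crank '[[0,0,0,0,0,0],[0,0,0,0,0,0],[0,0,0,0,0,0],[0,0,0,0,0,0],[0,0,0,0,0,0]]' 1 80; python3 -m crank '[[0,0,0,0,0,0],[0,0,0,0,0,0]]' ; python3 -m crank '[[0,0,-0.1,0,0,0],[0,0,-0.2,0,0,0],[0,0,-0.3,0,0,0],[0,0,-0.4,0,0,0],[0,0,-0.4,0,0,0]]'; python3 plan.py .5093 .3195 .155 -16.4
```

```text
clock: 58.58
ee_pos: [0.6592, 0.1393, 0.0789]
orientation: [1.0, -0.003, -0.001, 0.0]
clock: 59.0
ee_pos: [0.6607, 0.1391, 0.0424]
orientation: [1.0, -0.004, 0.001, 0.0]
force: [0.4, 0.9, -0.2]
clock: 59.42
ee_pos: [0.6613, 0.1391, 0.043]
orientation: [1.0, -0.004, 0.001, -0.0]
force: [-0.8, 0.1, 6.6]
width: 0.212
gripper_force: 81.0
clock: 59.58
ee_pos: [0.6613, 0.1391, 0.043]
orientation: [1.0, -0.004, 0.001, -0.0]
force: [-2.0, -0.1, 7.5]
width: 0.216
gripper_force: 81.0
clock: 60.0
ee_pos: [0.6634, 0.1399, 0.1693]
orientation: [1.0, -0.004, 0.005, -0.001]
force: [1.0, 0.3, 1.5]
width: 0.214
gripper_force: 80.0
at [0.6634 0.1399 0.1693] yaw -0.43
[-0.259, -0.297, 0.022, -0.002, -0.007, 0.177] [-0.298, -0.259, 0.023, -0.002, -0.007, 0.177]
```

```bash
python3 -m crank '[[-0.259,-0.297,0.022,-0.002,-0.007,0.177],[-0.259,-0.297,0.022,-0.002,-0.007,0.177],[-0.259,-0.297,0.022,-0.002,-0.007,0.177],[-0.259,-0.297,0.022,-0.002,-0.007,0.177]]'|tail -2; python3 -m crank '[[-0.298,-0.259,0.023,-0.002,-0.007,0.177],[-0.298,-0.259,0.023,-0.002,-0.007,0.177],[-0.298,-0.259,0.023,-0.002,-0.007,0.177],[-0.298,-0.259,0.023,-0.002,-0.007,0.177],[-0.298,-0.259,0.023,-0.002,-0.007,0.177]]'; python3 -m crank '[[0,0,0,0,0,0],[0,0,0,0,0,0],[0,0,0,0,0,0]]'|head -3; python3 tgt.py -0.023; sed -i 's/bu/bu/' tgt.py; python3 plan.py .5079 .3199 .115 -16.2; python3 - <<'E'
from det import *
p,d,W=cloud('wrist');cv2.imwrite('pics/bu2.png',p[...,::-1])
E
```

```text
width: 0.215
gripper_force: 80.0
clock: 60.75
ee_pos: [0.5039, 0.3212, 0.1482]
orientation: [0.99, -0.139, -0.006, 0.001]
force: [1.4, -0.5, -0.4]
width: 0.214
gripper_force: 80.0
clock: 61.0
ee_pos: [0.5074, 0.3167, 0.1478]
orientation: [0.99, -0.144, -0.005, 0.002]
du -3.19 dn [-28.83  20.79  -4.02] top 0.1248
yaw err deg [ 1.57 -2.16]
[0.5072 0.3169 0.1478] 0.2124678346863551 61.05
at [0.5072 0.3169 0.1478] yaw -16.5
[0.001, -0.011, 0.109, 0.007, 0.013, -0.007]
```

View pics/bu2.png

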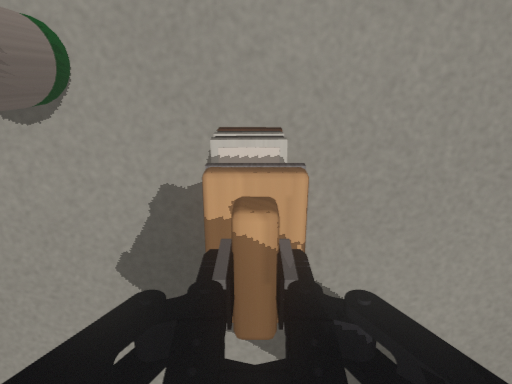

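```bash
python3 -m crank '[[0.01,-0.012,0.04,0.007,0.013,-0.003],[0.01,-0.012,0.08,0.007,0.013,-0.003],[0.01,-0.012,0.109,0.007,0.013,-0.003],[0.01,-0.012,0.109,0.007,0.013,-0.003],[0.01,-0.012,0.109,0.007,0.013,-0.003]]'|head -4;python3 -m crank '[[0,0,0,0,0,0],[0,0,0,0,0,0],[0,0,0,0,0,0]]'>/dev/null; python3 tgt.py -0.023;  python3 held.py bu3 red|sed -n 2p; python3 plan.py .5108 .3191 .1003 -16.3
```

```text
clock: 61.52
ee_pos: [0.5091, 0.3203, 0.1141]
orientation: [0.99, -0.141, -0.001, 0.0]
force: [0.8, -0.2, -1.4]
du -1.78 dn [-23.67  25.94   1.13] top 0.093
yaw err deg [ 1.58 -1.37]
[0.5098 0.3211 0.1157] 0.2154367752422392 61.8167
blade {'c': [529.6, 315.1], 'size': [48.5, 39.7], 'long_axis_deg': 73.7, 'z': 93.0, 'mean': [535.3, 313.4], 'n': 5284}
at [0.5098 0.321  0.1156] yaw -16.22
[0.005, 0.005, 0.051, -0.001, -0.001, 0.002]
```

```bash
python3 -m crank '[[0.0055,0.005,0.015,0,0,0.001],[0.0055,0.005,0.03,0,0,0.001],[0.0055,0.005,0.04,0,0,0.001],[0.0055,0.005,0.04,0,0,0.001],[0.0055,0.005,0.04,0,0,0.001]]'|head -4;python3 -m crank '[[0,0,0,0,0,0],[0,0,0,0,0,0],[0,0,0,0,0,0]]'>/dev/null; python3 tgt.py -0.023; python3 plan.py .5108 .3191 .1 -16.3
```

```text
clock: 62.28
ee_pos: [0.5105, 0.3189, 0.1026]
orientation: [0.99, -0.141, -0.0, 0.0]
force: [0.1, 0.3, -0.9]
du -0.31 dn [-25.33  24.34  -0.49] top 0.0806
yaw err deg [ 1.24 -1.33]
[0.5108 0.3191 0.1033] 0.212211152160015 62.5833
at [0.5108 0.3191 0.1033] yaw -16.26
[-0.0, 0.0, 0.011, -0.001, -0.0, 0.001]
```

```bash
python3 -m crank '[[0,0,0.006,0,0,0],[0,0,0.011,0,0,0],[0,0,0.011,0,0,0],[0,0,0.011,0,0,0]]'|head -4; python3 -m crank '[[0,0,0.001,0,0,0],[0,0,0.002,0,0,0],[0,0,0.002,0,0,0]]'|head -4; python3 -m crank '[[0,0,0,0,0,0],[0,0,0,0,0,0],[0,0,0,0,0,0],[0,0,0,0,0,0]]' 0.5; python3 -m crank '[[0,0,-0.1,0,0,0],[0,0,-0.2,0,0,0],[0,0,-0.3,0,0,0],[0,0,-0.35,0,0,0],[0,0,-0.35,0,0,0]]'|head -2; python3 -m crank '[[0,0.1,0,0,0,0],[0,0.2,0,0,0,0],[0,0.3,0,0,0,0],[0,0.3,0,0,0,0],[0,0.3,0,0,0,0]]'|head -3; python3 - <<'E'
from det import *
p,d,W=cloud('wrist')
for lo,hi in [(.093,.106),(.07,.082)]:
    m=(W[...,2]>lo)&(W[...,2]<hi); m[:,:100]=0; m[270:]=0; print(rect(W,m,lo,hi))
cv2.imwrite('pics/end.png',p[...,::-1])
p,d,W=cloud('side');C=col(p)
for k in ['red','yellow','blue']: print(k,rect(W,C[k],.058,.08))
q=np.vstack([p[170:330,130:330]]);r=p[100:200,180:330]
cv2.imwrite('pics/end_side.png',np.hstack([cv2.resize(q,(400,320)),cv2.resize(r,(400,320))])[...,::-1])
E
```

```text
clock: 62.92
ee_pos: [0.5107, 0.319, 0.0996]
orientation: [0.99, -0.141, -0.0, -0.0]
force: [-0.1, -0.3, -0.3]
clock: 63.17
ee_pos: [0.5107, 0.319, 0.0992]
orientation: [0.99, -0.141, -0.0, -0.0]
force: [-0.4, 0.3, -1.8]
clock: 63.5
ee_pos: [0.5108, 0.3191, 0.0993]
orientation: [0.99, -0.141, 0.0, -0.0]
force: [0.6, -0.1, 0.2]
width: 0.496
gripper_force: 0.0
clock: 63.92
ee_pos: [0.5124, 0.3204, 0.2092]
clock: 64.33
ee_pos: [0.4855, 0.2304, 0.2038]
orientation: [0.99, -0.143, 0.0, 0.0]
{'c': [509.5, 317.9], 'size': [18.6, 61.4], 'long_axis_deg': -16.1, 'z': 100.0, 'mean': [511.0, 316.7], 'n': 2014}
{'c': [509.3, 318.2], 'size': [48.7, 81.8], 'long_axis_deg': -16.5, 'z': 76.2, 'mean': [515.2, 308.9], 'n': 2966}
red None
yellow {'c': [497.6, -280.7], 'size': [7.9, 22.9], 'long_axis_deg': -46.9, 'z': 67.5, 'mean': [496.9, -278.9], 'n': 9}
blue {'c': [411.1, -320.3], 'size': [10.5, 49.4], 'long_axis_deg': -53.8, 'z': 67.1, 'mean': [408.9, -318.3], 'n': 19}
```

View pics/end_side.png

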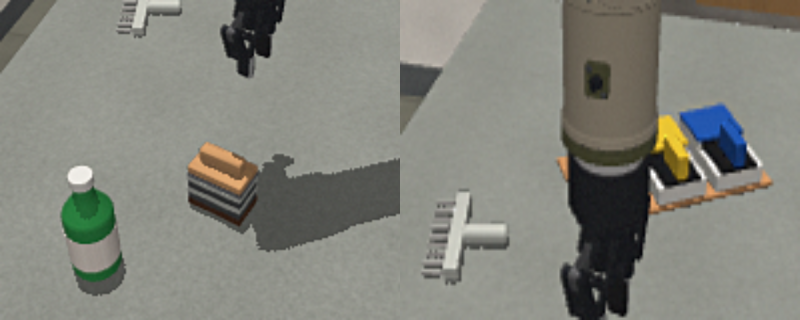

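```bash
python3 -c "
from station import bot
print(bot.sign_off())"
```

```text
the job is handed in; nothing more can be done
None
```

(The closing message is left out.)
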